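Unlock the string case and pack the cartons

TASK

Make up the string order: turn the black knob clockwise, feeling for the dip where the lock's hidden notch frees the lid, slide the lid of the string case fully open, and stack every string carton there is, from the case and from the bench, lying flat in one square column on the outline of the packing board, in any order. Leave the case with its lid pushed fully home over the end ridge, and do not disturb the varnish jar.

Things in the scene. Friction and masses are not known exactly. Their poses are not given: they have to be found in the camera images.
- case: wooden string case fixed to the bench, 224 mm long (y) x 188 mm (x) over its side rails, which rise to 78 mm; origin at bench level under the middle of the interior. The lid slides off to -y of this frame. A dark steel lock housing (top 44 mm high) adjoins its -x side and carries the round knob
- case_mid (a point): middle of the case's inner floor, 8 mm above the bench, axes of the case. Open inside: 116 mm (x) x 208 mm (y), wall tops 64 mm above the bench. One or two cartons start in it, long axes along x, near y = -42 and +42 mm; at least 35 mm of room beside each for the fingers
- knob_grip (a point): point on the vertical axis of the round black lock knob where to grip it, 68 mm above the bench; fixed, with the axes of the case. Knob: 44 mm across, from 48 to 84 mm above the bench, unmarked, nothing within 50 mm of its axis but the housing top at 44 mm. It drags with an even 0.05 N m and turns as far as needed in several grasps
- lock_plate (a point): middle of the round brass plate under the knob, on its axis, 44 mm above the bench. One hidden notch lies 0.8 to 2.5 rad clockwise (from above) of the knob's start, a stop 0.8 rad past it. From 0.5 rad before it the knob pulls itself on, then resists 0.35 to 0.5 N m. Let go in this dip it centres itself; the lid is free only within 0.1 rad. Overshot: turn back. Locked, the lid gives only 2 mm
- lid (a joint): how far the sliding lid is open, m: 0 shut, 0.215 the stop, fully open. It has 1.5 N of friction and clicks over a small end ridge about 9 mm from shut, which takes about 8 to 10 N either way; it cannot leave its channel
- lid_grip (a point): where to grip the lid's handle, 95 mm above the bench; moves with the lid, with the axes of the case. Handle: dark wooden bar 60 mm long (x), 14 mm thick (y), from 74 (lid top) to 108 mm above the bench
- board_top (a point): centre of the top face of the plywood packing board, fixed, 150 mm (x) x 100 mm (y), top 8 mm above the bench; a blue 100 x 52 mm outline along its x axis marks where the column stands
- carton1_mid (a point): string carton, kraft card with a blue band near its -x end and a thin red one near +x; 92 mm long (x), 44 x 44 mm square section, so any long face may be up; about 180 g; this point is its exact centre, 22 mm above its lower face. Starts in the case, or absent.
- carton2_mid (a point): string carton, kraft card with a blue band near its -x end and a thin red one near +x; 92 mm long (x), 44 x 44 mm square section, so any long face may be up; about 180 g; this point is its exact centre, 22 mm above its lower face. Starts in the case, or absent.
- carton3_mid (a point): string carton, kraft card with a blue band near its -x end and a thin red one near +x; 92 mm long (x), 44 x 44 mm square section, so any long face may be up; about 180 g; this point is its exact centre, 22 mm above its lower face. Starts loose on the bench, or absent.
- carton4_mid (a point): string carton, kraft card with a blue band near its -x end and a thin red one near +x; 92 mm long (x), 44 x 44 mm square section, so any long face may be up; about 180 g; this point is its exact centre, 22 mm above its lower face. Starts loose on the bench, or absent.
- carton5_mid (a point): string carton, kraft card with a blue band near its -x end and a thin red one near +x; 92 mm long (x), 44 x 44 mm square section, so any long face may be up; about 180 g; this point is its exact centre, 22 mm above its lower face. Starts loose on the bench, or absent.
- varnish_mid (a point): centre of an amber glass varnish jar with steel cap, 60 mm across, 85 mm high, on the bench; not to be disturbed

How it is judged:
By the outcome, as a careful person would: the job done as asked, in the order asked, and still so for the second after the job is handed in, with the robot touching nothing.
Of carton1, carton2 only 1 to 2 are there at a start; the rules pass over those that are not, and their reading is None.
Of carton3, carton4, carton5 only 2 to 3 are there at a start; the rules pass over those that are not, and their reading is None.
At some moment in a run one of carton3, carton4, carton5 may be knocked a few centimetres aside while the robot is not near it.
Once in a run the grip may slacken for a moment while it holds something.
It also fails if it takes over 210 s, if anything falls off the work surface, if the arm or the gripper's body presses on something with over 40 N, if the wrist force passes 120 N, or if a joint passes its speed limit or range.

ROBOT

A 6-joint arm with a two-finger parallel gripper is mounted at the origin on the work surface. World frame = base frame: x ahead of the robot, y to its left, z up, the work surface at z = 0. Lengths are in m, angles in degrees, forces in N, time in s.
With the tool pointing down it reaches from about 0.3 to 0.775 m from the base axis. Payload 14.6 kg.
Tool frame: the origin (TCP) lies at the very end of the fingers, on their centre line; the grasp point (between the pads) lies ctrl.tcp_to_grasp behind it (ctrl.tcp_to_grasp is the distance from the TCP to the grasp point, in m); z points along the fingers, y is the line along which they close (so a half turn about z gives the same grasp; the last joint's range is limited). The gripper opens to 94 mm and grips with 3 to 60 N. Pads are 16 mm wide; open, the fingers measure 119 mm over their backs; the gripper's body (75 mm by 177 mm) begins 78 mm behind the grasp point.
Start: joints at [61.444, 17.183, 87.147, -0, 75.671, -3.816], TCP at [0.23, 0.5, 0.205] pointing down, gripper open.
Joint ranges: [-173.82, 173.82], [-45.26, 126.66], [13.44, 144.39], [-59.66, 239.66], [0, 175.72], [-146.38, 146.38]. Speed limits (degrees/s): [127.2, 127.2, 147.25, 180, 180, 180].

INTERFACE

Orientations are given as a 3x3 rotation matrix whose columns are the frame's x, y, z axes.
In Python, from workcell import ctrl gives the robot as it stands. The module is installed in compiled form; this text tells all that it offers.
- The arm moves only by the tool step_arm, never from a script. Its arguments are lists of equal length, an entry for each row: "dp": the shift along the tool's x, y, z normalised to -1 to 1, where 1 is 0.04 m, a list of three; "turn": the turn about the tool's z normalised to -1 to 1, where 1 is pi/4 rad; "grip": the gripper command: -1 is fully open, 1 is shut, values between are in proportion. In form: {"dp": [[tx, ty, tz], ...], "turn": [turn, ...], "grip": [grip, ...]}. A call has 1 to 5 rows; each row shifts and turns the commanded pose from where the row before left it, along the tool's axes as they then stand; what a row does not reach is not made up. A row lasts 1/12 s, in which the tool goes at most 41.7 mm and 7.16 degrees, less where a joint would pass 70% of its speed; a pose out of reach is approached as far as the arm can. A call with a number of a shift or a turn outside -1 to 1 is refused whole. A call with a gripper value outside its range is refused whole. The fingers move at their own pace and stop on an object; the grip force is fixed at half the most. Time passes only in rows, so rows that do not move let the fingers close. It gives the time, the measured TCP pose, the force, the opening and the grip force at its end, in the units of the state.
- ctrl.get_state(): the state, without advancing time (a new reading comes with each control period).
- ctrl.get_image(name): name is "scene" or "top"; returns the picture (400x640x3 uint8, red, green, blue); there is no depth.
- ctrl.calibration(name): a dict with "K" (3x3 intrinsics, pixels), "R" (3x3) and "t" (3): a world point X has camera coordinates R X + t. Camera axes: x right, y down, z forward; pixel columns grow to the right and rows downward; lengths in m; the calibration is good to about 2 mm. A picture is of the moment at which its call begins. calibration takes no time and is no camera call.
- ctrl.hand_in(): hands the job in; it is judged then, once.
Trained networks look in the newest picture that a camera, given by its name, has taken for a name from the list of things; names that differ only in an ending like _2 or _b are one class to them, and where a whole thing is asked for, a point or a joint stands for the part that bears it (a point fixed in the world has none). Each returns a list of dicts, best first, with "p" (0 to 1); they miss things now and then, are a little off and sometimes report something else, mostly with a low value. They report only what shows in the picture. A call takes as long as a camera call.
- ctrl.outline_of(camera, thing): "pixels" (400x640 bool, what is visible of it).
- ctrl.place_of(camera, thing): "location" ([x, y, z] in m, in world coordinates, good to about 4 mm: a listed point, or the origin of a listed thing).
The state is a dict: "time_s": time; "qpos": joint angles; "qvel": joint speeds; "joint_efforts": joint torques, N m; "position": TCP position; "tcp_rot": TCP orientation; "ft_force": force on the tool from outside, world axes, zero at the start; "torque": the same for the moment, N m; "opening": opening from 0.0 (shut) to 1.0 (fully open); "grip_force": force on a finger pad.
Only numpy, scipy, OpenCV 4.12 (cv2) and the standard library are available. Lean on these libraries where they do the work, as an engineer would, in place of code of your own. Each camera call takes 0.05 s, during which the arm holds its last target. There are 200 camera calls.

## Working session

There is one attempt and no reset: what is moved stays moved. The work goes in short steps, Python scripts to look and compute and a tool call to move; the robot and the scene stay as the last step left them, time stands still between calls to the robot, and variables do not carry over. Pictures are saved under pics/ and viewed, at most 14 in all, crops included, and the job is handed in when it is done.

Besides the shell and the picture viewer there is one more tool, called after "Request:" as name(argument=value, ...) on one line, values as JSON. step_arm: Moves the arm, as the interface text tells. Its arguments: {"type":"object","properties":{"dp":{"type":"array","items":{"type":"array","items":{"type":"number","minimum":-1,"maximum":1}}},"turn":{"type":"array","items":{"type":"number","minimum":-1,"maximum":1}},"grip":{"type":"array","items":{"type":"number"}}},"required":["dp","turn","grip"]}

```bash
mkdir -p pics; cat > h.py <<'E'
import numpy as np, cv2
from workcell import ctrl
def show(cam,name):
    im=ctrl.get_image(cam); cv2.imwrite(f'pics/{name}.png',im[:,:,::-1]); return im
def st():
    s=ctrl.get_state(); print('t',round(s['time_s'],2),'p',np.round(s['position'],4),'F',np.round(s['ft_force'],1),'T',np.round(s['torque'],2),'o',round(s['opening'],3),'g',round(s['grip_force'],1),'j6',round(s['qpos'][5],1)); return s
def ray(cam,u,v,z):
    c=ctrl.calibration(cam);K,R,t=[np.array(c[k]) for k in('K','R','t')]
    d=R.T@np.linalg.inv(K)@np.array([u,v,1]);o=-R.T@t
    return o+d*(z-o[2])/d[2]
def pix(cam,X):
    c=ctrl.calibration(cam);p=np.array(c['K'])@(np.array(c['R'])@np.array(X)+np.array(c['t']));return p[:2]/p[2]
def rect(cam,m,z):
    "min-area rect of a mask's pixels projected to plane z"
    cs,_=cv2.findContours(m.astype(np.uint8),cv2.RETR_EXTERNAL,cv2.CHAIN_APPROX_NONE)
    c=max(cs,key=cv2.contourArea)[:,0]
    P=np.array([ray(cam,u,v,z)[:2] for u,v in c])
    (cx,cy),(w,h),a=cv2.minAreaRect((P*1000).astype(np.float32))
    if w<h: w,h,a=h,w,a+90
    a=(a+90)%180-90
    return round(cx/1000,4),round(cy/1000,4),round(w),round(h),round(a,1)
E
python3 - <<'E'
from h import *
show('scene','s0');show('top','t0');s=st();print(np.round(s['tcp_rot'],3),ctrl.tcp_to_grasp)
for n in ['case','case_mid','knob_grip','lock_plate','lid_grip','board_top','carton1_mid','carton3_mid','varnish_mid']:
    for cam in('top','scene'):
        for r in ctrl.place_of(cam,n): print(n,cam,round(r['p'],2),np.round(r['location'],4))
for n in ['case','lid','knob_grip','carton3_mid']:
    for r in ctrl.outline_of('top',n): 
        m=r['pixels']
        if r['p']>.3 and m.any(): print(n,round(r['p'],2),m.sum(),rect('top',m,0.044 if 'cart' in n else .078))
E
```

```text
t 0.1 p [0.2301 0.4993 0.205 ] F [-1.1  0.4 -0. ] T [-0.05  0.04 -0.01] o 0.997 g 0.0 j6 -3.8
[[-0.908  0.418 -0.   ]
 [ 0.418  0.908 -0.001]
 [ 0.    -0.001 -1.   ]] 0.0188
case top 0.9 [ 0.5888 -0.1586 -0.0017]
case scene 0.75 [ 5.908e-01 -1.542e-01 -5.000e-04]
knob_grip top 0.77 [ 0.4447 -0.1505  0.0672]
knob_grip scene 0.97 [ 0.4449 -0.1502  0.0655]
lock_plate top 0.85 [ 0.4441 -0.1542  0.0448]
lock_plate scene 0.67 [ 0.4432 -0.1511  0.0445]
lid_grip top 0.73 [ 0.5888 -0.1285  0.0965]
lid_grip scene 0.68 [ 0.589  -0.1268  0.1   ]
board_top top 0.65 [0.5693 0.2608 0.0122]
board_top scene 0.95 [0.5688 0.2663 0.0084]
board_top scene 0.5 [0.44   0.107  0.0218]
varnish_mid top 0.74 [ 0.4301 -0.4074  0.0412]
varnish_mid scene 0.92 [ 0.4312 -0.4066  0.0398]
case 0.62 6559 (0.5347, -0.1544, 300, 230, -2.4)
lid 0.74 4194 (0.5874, -0.1572, 223, 161, 87.8)
knob_grip 0.87 6231 (0.535, -0.1541, 294, 225, -2.6)
```

View pics/s0.png

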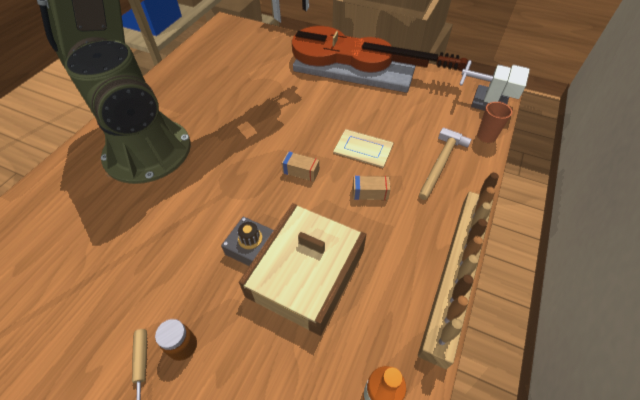

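View pics/t0.png

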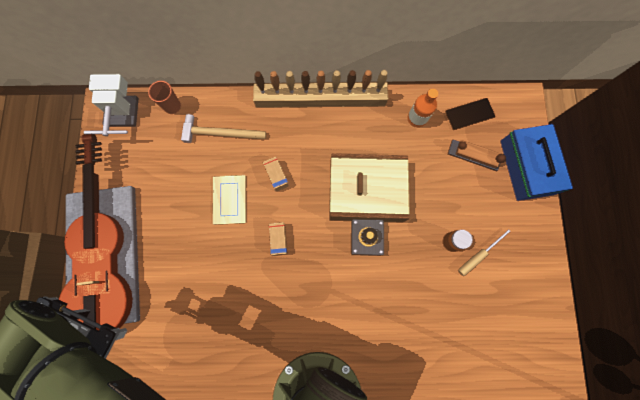

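The top view shows the case at (370,187), the knob at (370,236), the board at (229,199), bench cartons at (276,173) and (278,239), and the jar at (460,240). The arm hides the lower left. I'm moving to the knob with the current yaw, which leaves over 200° of clockwise range.

Request:
step_arm(dp=[[-0.583,-0.627,0],[-0.583,-0.627,0],[-0.583,-0.627,0],[-0.583,-0.627,0],[-0.583,-0.627,0]], turn=[0,0,0,0,0], grip=[-1,-1,-1,-1,-1])

```text
time_s: 1.62
position: [0.2837, 0.3353, 0.2055]
tcp_rot: [[-0.908, 0.418, 0.0], [0.418, 0.908, 0.0], [-0.0, 0.0, -1.0]]
ft_force: [1.4, 0.6, 0.6]
opening: 0.997
grip_force: 0.0
```

Request:
step_arm(dp=[[-0.583,-0.627,0],[-0.583,-0.627,0],[-0.583,-0.627,0],[-0.583,-0.627,0],[-0.583,-0.627,0]], turn=[0,0,0,0,0], grip=[-1,-1,-1,-1,-1])

```text
time_s: 2.03
position: [0.3371, 0.1726, 0.2057]
tcp_rot: [[-0.908, 0.418, 0.001], [0.418, 0.908, 0.0], [-0.001, 0.001, -1.0]]
ft_force: [0.9, 0.6, -0.3]
opening: 0.999
grip_force: 0.0
```

Request:
step_arm(dp=[[-0.583,-0.627,0],[-0.583,-0.627,0],[-0.583,-0.627,0],[-0.583,-0.627,0],[-0.583,-0.627,0]], turn=[0,0,0,0,0], grip=[-1,-1,-1,-1,-1])

```text
time_s: 2.45
position: [0.3906, 0.0097, 0.2057]
tcp_rot: [[-0.908, 0.419, 0.001], [0.419, 0.908, -0.0], [-0.001, 0.0, -1.0]]
ft_force: [1.2, 1.1, 0.7]
opening: 1.001
grip_force: 0.0
```

Request:
step_arm(dp=[[-0.583,-0.627,0.25],[-0.583,-0.627,0.25],[-0.583,-0.627,0.25],[-0.583,-0.627,0.25],[-0.583,-0.627,0.25]], turn=[0,0,0,0,0], grip=[-1,-1,-1,-1,-1])

```text
time_s: 2.87
position: [0.4441, -0.1531, 0.1551]
tcp_rot: [[-0.908, 0.419, 0.0], [0.419, 0.908, -0.0], [-0.0, 0.0, -1.0]]
ft_force: [0.6, 0.7, -0.1]
opening: 0.998
grip_force: 0.0
```

Request:
step_arm(dp=[[0,-0.03,0.8],[0,0,0.8],[0,0,0.8],[0,0,0.18],[0,0,0]], turn=[0,0,0,0,0], grip=[-1,-1,-1,-1,-0.2])

```text
time_s: 3.28
position: [0.4424, -0.1519, 0.051]
tcp_rot: [[-0.908, 0.419, -0.003], [0.419, 0.908, 0.001], [0.004, -0.0, -1.0]]
ft_force: [-0.6, -0.3, 1.3]
opening: 0.96
grip_force: 0.0
```

Request:
step_arm(dp=[[0,0,0],[0,0,0],[0,0,0],[0,0,0],[0,0,0]], turn=[0,0,0,0,0], grip=[0.2,1,1,1,1])

```text
time_s: 3.7
position: [0.4437, -0.1524, 0.0531]
tcp_rot: [[-0.908, 0.418, 0.001], [0.418, 0.908, -0.001], [-0.001, 0.0, -1.0]]
ft_force: [0.3, -1.0, 0.1]
opening: 0.612
grip_force: 0.0
```

```bash
python3 - <<'E'
from h import *
st()
show('top','t1');ctrl.get_image('scene')
for n in ['carton1_mid','carton3_mid','carton5_mid']:
  for cam in('top','scene'):
    for r in ctrl.place_of(cam,n): print(n,cam,round(r['p'],2),np.round(r['location'],4))
for n in ['carton3_mid','carton']:
    try:
        for r in ctrl.outline_of('top',n): 
            m=r['pixels']; print(n,round(r['p'],2),m.sum(),rect('top',m,0.044))
    except Exception as e: print(e)
E
```

```text
t 3.7 p [ 0.4437 -0.1524  0.0531] F [ 0.3 -1.   0.1] T [ 0.02 -0.   -0.04] o 0.612 g 0.0 j6 -88.7
carton1_mid top 0.75 [0.6444 0.1195 0.0192]
carton3_mid top 0.53 [ 0.5911 -0.1289  0.0981]
carton5_mid top 0.85 [0.4408 0.112  0.0178]
carton5_mid scene 0.8 [0.4411 0.1091 0.0196]
it knows: board_top, carton1_mid, carton2_mid, carton3_mid, carton4_mid, carton5_mid, case, case_mid, knob_grip, lid, lid_grip, lock_plate, varnish_mid
```

View pics/t1.png

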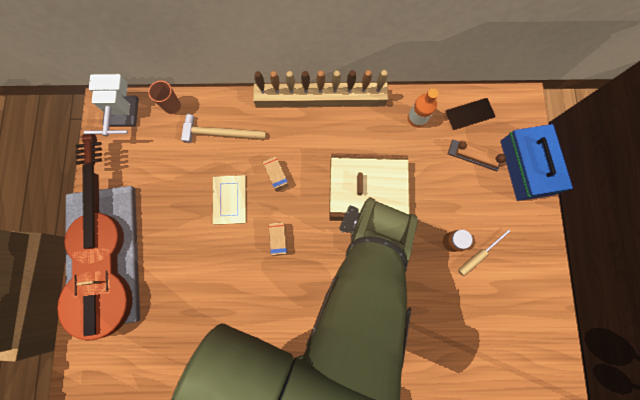

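The lower left is now clear. There are only two bench cartons, at (276,173) and (278,239). The fingers are still closing on the knob.

Request:
step_arm(dp=[[0,0,0],[0,0,0],[0,0,0],[0,0,0],[0,0,0]], turn=[0,0,0,0,0], grip=[1,1,1,1,1])

```text
time_s: 4.57
position: [0.4438, -0.1515, 0.0526]
tcp_rot: [[-0.908, 0.418, 0.001], [0.418, 0.908, 0.001], [-0.0, 0.001, -1.0]]
ft_force: [2.6, 9.3, 4.6]
opening: 0.464
grip_force: 30.0
```

```bash
python3 - <<'E'
from h import *
st()
E
```

```text
t 4.57 p [ 0.4438 -0.1515  0.0526] F [2.6 9.3 4.6] T [ 1.33 -0.37 -0.01] o 0.464 g 30.0 j6 -88.7
```

Request:
step_arm(dp=[[0,0.03,0],[0,0,0],[0,0,0],[0,0,0],[0,0,0]], turn=[0.08,0.08,0.08,0.08,0], grip=[1,1,1,1,1])

```text
time_s: 4.98
position: [0.444, -0.1513, 0.0526]
tcp_rot: [[-0.774, 0.633, 0.0], [0.633, 0.774, -0.0], [-0.0, -0.0, -1.0]]
ft_force: [-1.5, 1.2, 6.2]
opening: 0.462
grip_force: 30.0
```

```bash
python3 - <<'E'
from h import *
st()
E
```

```text
t 4.98 p [ 0.444  -0.1513  0.0526] F [-1.5  1.2  6.2] T [-0.24  0.47 -0.23] o 0.462 g 30.0 j6 -74.0
```

Request:
step_arm(dp=[[0,0,0],[0,0,0]], turn=[0.06,0], grip=[1,1])

```text
time_s: 5.15
position: [0.444, -0.1513, 0.0526]
tcp_rot: [[-0.745, 0.667, 0.0], [0.667, 0.745, -0.0], [-0.0, 0.0, -1.0]]
ft_force: [-0.6, 0.7, 5.9]
opening: 0.465
grip_force: 30.0
```

```bash
python3 - <<'E'
from h import *
st()
E
```

```text
t 5.15 p [ 0.444  -0.1513  0.0526] F [-0.6  0.7  5.9] T [-0.07  0.4  -0.13] o 0.465 g 30.0 j6 -71.4
```

Request:
step_arm(dp=[[0,0,0],[0,0,0]], turn=[0.1,0], grip=[1,1])

```text
time_s: 5.32
position: [0.444, -0.1513, 0.0526]
tcp_rot: [[-0.689, 0.725, 0.0], [0.725, 0.689, -0.0], [-0.0, 0.0, -1.0]]
ft_force: [-0.7, 1.9, 4.9]
opening: 0.464
grip_force: 30.0
```

```bash
python3 - <<'E'
from h import *
st()
E
```

```text
t 5.32 p [ 0.444  -0.1513  0.0526] F [-0.7  1.9  4.9] T [-0.02  0.47 -0.26] o 0.464 g 30.0 j6 -66.8
```

Request:
step_arm(dp=[[0,0,0],[0,0,0]], turn=[0.1,0], grip=[1,1])

```text
time_s: 5.48
position: [0.444, -0.1513, 0.0526]
tcp_rot: [[-0.63, 0.777, 0.0], [0.777, 0.63, -0.0], [-0.0, 0.0, -1.0]]
ft_force: [-0.7, 0.4, 5.0]
opening: 0.461
grip_force: 30.0
```

```bash
python3 - <<'E'
from h import *
st()
E
```

```text
t 5.48 p [ 0.444  -0.1513  0.0526] F [-0.7  0.4  5. ] T [-0.11  0.44 -0.34] o 0.461 g 30.0 j6 -62.3
```

Request:
step_arm(dp=[[0,0,0],[0,0,0]], turn=[0.1,0], grip=[1,1])

```text
time_s: 5.65
position: [0.444, -0.1512, 0.0526]
tcp_rot: [[-0.567, 0.824, 0.0], [0.824, 0.567, -0.0], [-0.0, 0.0, -1.0]]
ft_force: [-0.5, 2.7, 5.6]
opening: 0.465
grip_force: 30.0
```

```bash
python3 - <<'E'
from h import *
st()
E
```

```text
t 5.65 p [ 0.444  -0.1512  0.0526] F [-0.5  2.7  5.6] T [ 0.13  0.41 -0.19] o 0.465 g 30.0 j6 -57.8
```

Request:
step_arm(dp=[[0,0,0],[0,0,0]], turn=[0.1,0], grip=[1,1])

```text
time_s: 5.82
position: [0.4441, -0.1512, 0.0526]
tcp_rot: [[-0.501, 0.866, 0.0], [0.866, 0.501, -0.0], [-0.0, 0.0, -1.0]]
ft_force: [0.7, 2.1, 6.1]
opening: 0.46
grip_force: 30.0
```

```bash
python3 - <<'E'
from h import *
st()
E
```

```text
t 5.82 p [ 0.4441 -0.1512  0.0526] F [0.7 2.1 6.1] T [ 0.15  0.39 -0.25] o 0.46 g 30.0 j6 -53.3
```

Request:
step_arm(dp=[[0,0,0],[0,0,0]], turn=[0.1,0], grip=[1,1])

```text
time_s: 5.98
position: [0.4441, -0.1512, 0.0526]
tcp_rot: [[-0.431, 0.902, 0.001], [0.902, 0.431, -0.0], [-0.0, 0.0, -1.0]]
ft_force: [0.4, 2.7, 5.3]
opening: 0.465
grip_force: 30.0
```

```bash
python3 - <<'E'
from h import *
st()
E
```

```text
t 5.98 p [ 0.4441 -0.1512  0.0526] F [0.4 2.7 5.3] T [ 0.11  0.38 -0.3 ] o 0.465 g 30.0 j6 -48.8
```

Request:
step_arm(dp=[[0,0,0],[0,0,0]], turn=[0.1,0], grip=[1,1])

```text
time_s: 6.15
position: [0.4441, -0.1512, 0.0526]
tcp_rot: [[-0.359, 0.933, 0.001], [0.933, 0.359, 0.0], [-0.0, 0.001, -1.0]]
ft_force: [0.8, 2.1, 5.2]
opening: 0.464
grip_force: 30.0
```

```bash
python3 -c "
from h import *
st()"
```

```text
t 6.15 p [ 0.4441 -0.1512  0.0526] F [0.8 2.1 5.2] T [ 0.26  0.35 -0.21] o 0.464 g 30.0 j6 -44.3
```

Request:
step_arm(dp=[[0,0,0],[0,0,0]], turn=[0.1,0], grip=[1,1])

```text
time_s: 6.32
position: [0.4442, -0.1512, 0.0526]
tcp_rot: [[-0.285, 0.959, 0.001], [0.959, 0.285, -0.0], [-0.0, 0.001, -1.0]]
ft_force: [1.5, 2.2, 5.4]
opening: 0.46
grip_force: 30.0
```

```bash
python3 -c "
from h import *
st()"
```

```text
t 6.32 p [ 0.4442 -0.1512  0.0526] F [1.5 2.2 5.4] T [ 0.25  0.31 -0.22] o 0.46 g 30.0 j6 -39.8
```

Request:
step_arm(dp=[[0,0,0],[0,0,0]], turn=[0.1,0], grip=[1,1])

```text
time_s: 6.48
position: [0.4442, -0.1511, 0.0526]
tcp_rot: [[-0.209, 0.978, 0.001], [0.978, 0.209, 0.0], [-0.0, 0.001, -1.0]]
ft_force: [1.5, 3.0, 5.7]
opening: 0.461
grip_force: 30.0
```

```bash
python3 -c "
from h import *
st()"
```

```text
t 6.48 p [ 0.4442 -0.1511  0.0526] F [1.5 3.  5.7] T [ 0.28  0.23 -0.24] o 0.461 g 30.0 j6 -35.4
```

Request:
step_arm(dp=[[0,0,0],[0,0,0]], turn=[0.1,0], grip=[1,1])

```text
time_s: 6.65
position: [0.4442, -0.1511, 0.0526]
tcp_rot: [[-0.132, 0.991, 0.001], [0.991, 0.132, 0.0], [-0.0, 0.001, -1.0]]
ft_force: [2.2, 2.5, 6.0]
opening: 0.464
grip_force: 30.0
```

```bash
python3 -c "
from h import *
st()"
```

```text
t 6.65 p [ 0.4442 -0.1511  0.0526] F [2.2 2.5 6. ] T [ 0.39  0.18 -0.31] o 0.464 g 30.0 j6 -30.9
```

Request:
step_arm(dp=[[0,0,0],[0,0,0]], turn=[0.13,0], grip=[1,1])

```text
time_s: 6.82
position: [0.4443, -0.1511, 0.0526]
tcp_rot: [[-0.029, 1.0, 0.001], [1.0, 0.029, 0.0], [0.0, 0.001, -1.0]]
ft_force: [2.3, 3.2, 4.6]
opening: 0.46
grip_force: 30.0
```

```bash
python3 -c "
from h import *
st()"
```

```text
t 6.82 p [ 0.4443 -0.1511  0.0526] F [2.3 3.2 4.6] T [ 0.46  0.2  -0.29] o 0.46 g 30.0 j6 -25.0
```

Request:
step_arm(dp=[[0,0,0],[0,0,0]], turn=[0.13,0], grip=[1,1])

```text
time_s: 6.98
position: [0.4444, -0.1512, 0.0526]
tcp_rot: [[0.072, 0.997, 0.001], [0.997, -0.072, 0.0], [0.0, 0.001, -1.0]]
ft_force: [3.6, 3.3, 4.4]
opening: 0.465
grip_force: 30.0
```

```bash
python3 -c "
from h import *
st()"
```

```text
t 6.98 p [ 0.4444 -0.1512  0.0526] F [3.6 3.3 4.4] T [ 0.63 -0.01 -0.29] o 0.465 g 30.0 j6 -19.2
```

Request:
step_arm(dp=[[0,0,0],[0,0,0]], turn=[0.13,0], grip=[1,1])

```text
time_s: 7.15
position: [0.4444, -0.1512, 0.0526]
tcp_rot: [[0.172, 0.985, 0.001], [0.985, -0.172, -0.0], [0.0, 0.001, -1.0]]
ft_force: [3.9, 3.4, 5.6]
opening: 0.462
grip_force: 30.0
```

```bash
python3 -c "
from h import *
st()"
```

```text
t 7.15 p [ 0.4444 -0.1512  0.0526] F [3.9 3.4 5.6] T [ 0.57 -0.08 -0.48] o 0.462 g 30.0 j6 -13.4
```

Request:
step_arm(dp=[[0,0,0],[0,0,0]], turn=[0.13,0], grip=[1,1])

```text
time_s: 7.32
position: [0.4444, -0.1512, 0.0526]
tcp_rot: [[0.272, 0.962, 0.001], [0.962, -0.272, 0.0], [0.0, 0.001, -1.0]]
ft_force: [3.9, 1.7, 4.9]
opening: 0.461
grip_force: 30.0
```

```bash
python3 -c "
from h import *
st()"
```

```text
t 7.32 p [ 0.4444 -0.1512  0.0526] F [3.9 1.7 4.9] T [ 0.44 -0.14 -0.68] o 0.461 g 30.0 j6 -7.5
```

Request:
step_arm(dp=[[0,0,0],[0,0,0]], turn=[0.1,0], grip=[1,1])

```text
time_s: 7.48
position: [0.4444, -0.1512, 0.0526]
tcp_rot: [[0.345, 0.938, 0.001], [0.938, -0.345, 0.0], [0.0, 0.001, -1.0]]
ft_force: [3.8, 1.6, 5.1]
opening: 0.461
grip_force: 30.0
```

```bash
python3 -c "
from h import *
st()"
```

```text
t 7.48 p [ 0.4444 -0.1512  0.0526] F [3.8 1.6 5.1] T [ 0.38 -0.02 -0.71] o 0.461 g 30.0 j6 -3.1
```

Request:
step_arm(dp=[[0,0,0],[0,0,0]], turn=[0.1,0], grip=[1,1])

```text
time_s: 7.65
position: [0.4444, -0.1512, 0.0526]
tcp_rot: [[0.418, 0.908, 0.001], [0.908, -0.418, 0.0], [0.001, 0.001, -1.0]]
ft_force: [3.8, 3.8, 4.9]
opening: 0.464
grip_force: 30.0
```

```bash
python3 -c "
from h import *
st()"
```

```text
t 7.65 p [ 0.4444 -0.1512  0.0526] F [3.8 3.8 4.9] T [ 0.6  -0.17 -0.61] o 0.464 g 30.0 j6 1.4
```

Request:
step_arm(dp=[[0,0,0],[0,0,0]], turn=[0.1,0], grip=[1,1])

```text
time_s: 7.82
position: [0.4444, -0.1511, 0.0526]
tcp_rot: [[0.488, 0.873, 0.001], [0.873, -0.488, 0.0], [0.001, 0.001, -1.0]]
ft_force: [4.1, 4.0, 6.1]
opening: 0.463
grip_force: 30.0
```

```bash
python3 -c "
from h import *
st()"
```

```text
t 7.82 p [ 0.4444 -0.1511  0.0526] F [4.1 4.  6.1] T [ 0.74 -0.17 -0.13] o 0.463 g 30.0 j6 5.9
```

The torque dipped to −0.71 and returned past its baseline (about −0.25) near yaw 61°. I'm letting go so the knob centres itself.

Request:
step_arm(dp=[[0,0,0],[0,0,0],[0,0,0],[0,0,0],[0,0,0]], turn=[0.02,0,0,0,0], grip=[1,-0.2,-0.2,-0.2,-0.2])

```text
time_s: 8.23
position: [0.4436, -0.1513, 0.052]
tcp_rot: [[0.501, 0.866, -0.001], [0.866, -0.501, 0.0], [-0.0, -0.001, -1.0]]
ft_force: [0.5, 0.5, -0.4]
opening: 0.597
grip_force: 0.0
```

Request:
step_arm(dp=[[0,0,-0.4],[0,0,-0.7],[0,0,-0.7],[0,0,-0.7],[0,0,0]], turn=[0,0,0,0,0], grip=[-0.2,-0.2,-0.2,-0.2,-0.2])

```text
time_s: 8.65
position: [0.4456, -0.152, 0.157]
tcp_rot: [[0.501, 0.865, 0.006], [0.865, -0.501, -0.003], [0.001, 0.007, -1.0]]
ft_force: [0.1, -0.6, 0.3]
opening: 0.598
grip_force: 0.0
```

```bash
cat >> h.py <<'E'
def plan(target,yaw=None,n=5,frm=None):
    "rows (dx dy dz turn) in the tool's units from the present pose to target TCP / yaw of the tool's x axis"
    s=ctrl.get_state();R=np.array(s['tcp_rot']);p=np.array(s['position']) if frm is None else np.array(frm[0])
    y=np.degrees(np.arctan2(R[1,0],R[0,0])) if frm is None else frm[1]
    if yaw is None: yaw=y
    dy=(yaw-y+180)%360-180; d=(np.array(target)-p)/n/.04
    print('yaw',round(y,1),'->',yaw,'n',n)
    for i in range(n):
        a=np.radians(y+dy*i/n);X=[np.cos(a),np.sin(a),0];Y=[np.sin(a),-np.cos(a),0]
        print(np.round([d@X,d@Y,-d[2],-dy/n/45],3).tolist())
E
python3 - <<'E'
from h import *
st();plan([.589,-.1277,.150],-2.3,11)
E
```

```text
t 8.65 p [ 0.4456 -0.152   0.157 ] F [ 0.1 -0.6  0.3] T [-0.07  0.13  0.02] o 0.598 g 0.0 j6 6.8
yaw 59.9 -> -2.3 n 11
[0.211, 0.254, 0.016, 0.126]
[0.235, 0.232, 0.016, 0.126]
[0.257, 0.208, 0.016, 0.126]
[0.276, 0.182, 0.016, 0.126]
[0.293, 0.154, 0.016, 0.126]
[0.307, 0.124, 0.016, 0.126]
[0.317, 0.093, 0.016, 0.126]
[0.325, 0.061, 0.016, 0.126]
[0.329, 0.029, 0.016, 0.126]
[0.331, -0.004, 0.016, 0.126]
[0.329, -0.036, 0.016, 0.126]
```

Request:
step_arm(dp=[[0.21,0.25,0.016],[0.235,0.23,0.016],[0.257,0.21,0.016],[0.276,0.18,0.016],[0.293,0.154,0.016]], turn=[0.126,0.126,0.126,0.126,0.126], grip=[-0.2,-0.2,-0.2,-0.2,-0.2])

```text
time_s: 9.07
position: [0.5092, -0.1401, 0.1483]
tcp_rot: [[0.855, 0.519, -0.001], [0.519, -0.855, 0.0], [-0.001, -0.001, -1.0]]
ft_force: [0.0, 0.5, 0.0]
opening: 0.6
grip_force: 0.0
```

Request:
step_arm(dp=[[0.307,0.124,0.016],[0.317,0.093,0.016],[0.325,0.061,0.016],[0.329,0.03,0.016],[0.33,0,0.016]], turn=[0.126,0.126,0.126,0.126,0.126], grip=[-0.2,-0.2,-0.2,-0.2,-0.2])

```text
time_s: 9.48
position: [0.5744, -0.1294, 0.1449]
tcp_rot: [[0.999, 0.051, -0.001], [0.051, -0.999, 0.0], [-0.001, -0.0, -1.0]]
ft_force: [0.0, -0.1, -0.4]
opening: 0.599
grip_force: 0.0
```

Request:
step_arm(dp=[[0.33,-0.036,0.016],[0,0,0]], turn=[0.126,0], grip=[-0.2,-0.2])

```text
time_s: 9.65
position: [0.5881, -0.127, 0.1439]
tcp_rot: [[0.999, -0.047, -0.001], [-0.047, -0.999, 0.0], [-0.001, -0.0, -1.0]]
ft_force: [-0.2, 0.7, -0.2]
opening: 0.601
grip_force: 0.0
```

```bash
python3 - <<'E'
from h import *
st();plan([.589,-.1277,.081],-2.3,3)
E
```

```text
t 9.65 p [ 0.5881 -0.127   0.1439] F [-0.2  0.7 -0.2] T [-0.    0.17 -0.01] o 0.601 g 0.0 j6 77.0
yaw -2.7 -> -2.3 n 3
[0.008, 0.006, 0.525, -0.003]
[0.008, 0.006, 0.525, -0.003]
[0.008, 0.006, 0.525, -0.003]
```

Request:
step_arm(dp=[[0.01,0,0.525],[0.01,0,0.525],[0.01,0.01,0.525],[0,0,0],[0,0,0]], turn=[0,0,-0.009,0,0], grip=[-0.2,-0.2,-0.2,0.5,1])

```text
time_s: 10.07
position: [0.5874, -0.1278, 0.0816]
tcp_rot: [[0.999, -0.034, -0.002], [-0.034, -0.999, 0.001], [-0.002, -0.0, -1.0]]
ft_force: [-0.0, -0.5, 0.8]
opening: 0.489
grip_force: 0.0
```

Request:
step_arm(dp=[[0,0,0],[0,0,0],[0,0,0],[0,0,0],[0,0,0]], turn=[0,0,0,0,0], grip=[1,1,1,1,1])

```text
time_s: 10.48
position: [0.5885, -0.1278, 0.0828]
tcp_rot: [[0.999, -0.037, 0.001], [-0.037, -0.999, -0.0], [0.001, 0.0, -1.0]]
ft_force: [-0.1, 0.1, 4.8]
opening: 0.148
grip_force: 30.0
```

Request:
step_arm(dp=[[0,0,0],[0,0,0],[0,0.05,0],[0,0.1,0],[0,0,0]], turn=[0,0,0,0,0], grip=[1,1,1,1,1])

```text
time_s: 10.9
position: [0.5884, -0.1331, 0.0828]
tcp_rot: [[0.999, -0.036, 0.001], [-0.036, -0.999, 0.001], [0.001, -0.001, -1.0]]
ft_force: [-3.0, -0.1, 7.3]
opening: 0.147
grip_force: 30.0
```

The lid moved 5 mm with hardly any force, so it's free. I'm pulling it fully open.

Request:
step_arm(dp=[[0,0.1,0],[0,0.2,0],[0,0.4,0],[0,0.5,0],[0,0.5,0]], turn=[0,0,0,0,0], grip=[1,1,1,1,1])

```text
time_s: 11.32
position: [0.5856, -0.202, 0.0828]
tcp_rot: [[0.999, -0.036, -0.0], [-0.036, -0.999, 0.0], [-0.0, -0.0, -1.0]]
ft_force: [-2.2, 3.0, 6.7]
opening: 0.147
grip_force: 30.0
```

Request:
step_arm(dp=[[0,0.5,0],[0,0.5,0],[0,0.5,0],[0,0.5,0],[0,0.5,0]], turn=[0,0,0,0,0], grip=[1,1,1,1,1])

```text
time_s: 11.73
position: [0.5816, -0.3025, 0.0828]
tcp_rot: [[0.999, -0.037, -0.0], [-0.037, -0.999, 0.0], [-0.0, -0.0, -1.0]]
ft_force: [-3.5, 2.4, 8.0]
opening: 0.149
grip_force: 30.0
```

Request:
step_arm(dp=[[0,0.4,0],[0,0.3,0],[0,0.2,0],[0,0.15,0],[0,0.05,0]], turn=[0,0,0,0,0], grip=[1,1,1,1,1])

```text
time_s: 12.15
position: [0.5801, -0.3424, 0.0827]
tcp_rot: [[0.999, -0.036, -0.002], [-0.036, -0.999, 0.007], [-0.003, -0.007, -1.0]]
ft_force: [-10.7, 36.3, 19.9]
opening: 0.145
grip_force: 30.0
```

The lid is at its stop. The slide direction puts the case yaw at −2.27°. I'm releasing the handle, lifting and moving clear to look.

Request:
step_arm(dp=[[0,-0.1,0],[0,0,0],[0,0,0],[0,0,0],[0,0,-0.7]], turn=[0,0,0,0,0], grip=[1,-0.3,-0.3,-0.3,-0.3])

```text
time_s: 12.57
position: [0.5784, -0.3405, 0.1048]
tcp_rot: [[0.999, -0.037, -0.007], [-0.037, -0.999, 0.005], [-0.007, -0.005, -1.0]]
ft_force: [0.1, -0.1, -0.2]
opening: 0.397
grip_force: 0.0
```

Request:
step_arm(dp=[[0,0,-0.8],[0,0,-0.8],[-0.2,-0.9,0],[-0.2,-0.9,0],[-0.2,-0.9,0]], turn=[0,0,0,0,0], grip=[-1,-1,-1,-1,-1])

```text
time_s: 12.98
position: [0.5599, -0.232, 0.1742]
tcp_rot: [[0.999, -0.038, 0.0], [-0.038, -0.999, -0.0], [0.0, 0.0, -1.0]]
ft_force: [1.2, -0.5, 0.3]
opening: 0.753
grip_force: 0.0
```

Request:
step_arm(dp=[[-0.2,-0.9,0],[-0.2,-0.9,0],[-0.2,-0.9,0],[-0.2,-0.9,0],[-0.2,-0.9,0]], turn=[0,0,0,0,0], grip=[-1,-1,-1,-1,-1])

```text
time_s: 13.4
position: [0.5265, -0.05, 0.1742]
tcp_rot: [[0.999, -0.037, 0.0], [-0.037, -0.999, -0.0], [0.0, -0.0, -1.0]]
ft_force: [0.1, 0.4, 0.8]
opening: 0.997
grip_force: 0.0
```

Request:
step_arm(dp=[[-0.4,-0.9,0],[-0.4,-0.9,0],[-0.4,-0.9,0],[-0.4,-0.9,0],[-0.4,-0.9,0]], turn=[0,0,0,0,0], grip=[-1,-1,-1,-1,-1])

```text
time_s: 13.82
position: [0.4529, 0.1327, 0.1743]
tcp_rot: [[0.999, -0.037, 0.0], [-0.037, -0.999, 0.0], [0.0, -0.0, -1.0]]
ft_force: [1.4, -1.1, 0.9]
opening: 0.999
grip_force: 0.0
```

```bash
python3 - <<'E'
from h import *
st();show('top','t2');show('scene','s2')
for cam in('top','scene'):
  for n in ['carton1_mid','carton2_mid','carton3_mid','carton4_mid','lid_grip','case_mid','board_top']:
    for r in ctrl.place_of(cam,n): print(n,cam,round(r['p'],2),np.round(r['location'],4))
for n in ['carton1_mid','carton3_mid']:
    for r in ctrl.outline_of('top',n): 
        m=r['pixels']; print(n,round(r['p'],2),m.sum(),rect('top',m,0.044))
E
python3 -c "
import cv2
a=cv2.imread('pics/t2.png')[130:270,190:450];cv2.imwrite('pics/t2c.png',cv2.resize(a,None,fx=3,fy=3,interpolation=cv2.INTER_CUBIC))"
```

```text
t 13.82 p [0.4529 0.1327 0.1743] F [ 1.4 -1.1  0.9] T [0.01 0.14 0.  ] o 0.999 g 0.0 j6 104.0
carton2_mid top 0.73 [ 0.5947 -0.1133  0.0317]
carton2_mid top 0.38 [0.5692 0.2622 0.011 ]
carton4_mid top 0.82 [0.6414 0.1232 0.0221]
lid_grip top 0.82 [ 0.5836 -0.3411  0.0962]
lid_grip top 0.5 [0.4384 0.1118 0.0211]
case_mid top 0.62 [ 0.5879 -0.1571  0.0093]
case_mid top 0.39 [ 0.5823 -0.345   0.0974]
board_top top 0.91 [0.5676 0.262  0.0099]
board_top top 0.71 [ 0.5809 -0.3445  0.0978]
carton2_mid scene 0.77 [ 0.5888 -0.1101  0.0279]
carton4_mid scene 0.56 [0.6389 0.1196 0.0209]
lid_grip scene 0.76 [ 0.5828 -0.3433  0.1005]
lid_grip scene 0.22 [0.4411 0.1062 0.021 ]
case_mid scene 0.9 [ 0.5901 -0.1584  0.0051]
board_top scene 0.95 [0.5697 0.2664 0.0097]
```

View pics/t2c.png

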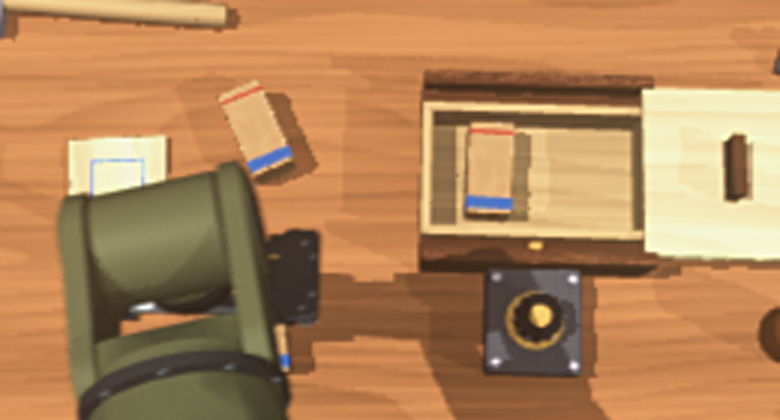

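The case holds one carton, at crop (490,168). With the two on the bench, that makes three. Next I measure their bands, the outline on the board and the yaw angles.

```bash
cat >> h.py <<'E'
def carton(im,cam,X,ztop,r=24):
    "centre,yaw (deg, +x towards red) from blue/red bands near predicted point X"
    u,v=pix(cam,X).astype(int); f=im.astype(float); out=[]
    def cen(w):
        P=[];
        ys,xs=np.nonzero(w>0)
        P=np.array([ray(cam,x,y,ztop)[:2] for y,x in zip(ys,xs)]); W=w[ys,xs]
        return (P*W[:,None]).sum(0)/W.sum(), W.size
    M=np.zeros(im.shape[:2]);M[max(v-r,0):v+r,max(u-r,0):u+r]=1
    b=np.clip(f[:,:,2]-f[:,:,0]-20,0,60)*M
    red=np.clip((f[:,:,0]-1.9*f[:,:,1]-20),0,80)*M
    (B,nb),(Rr,nr)=cen(b),cen(red)
    d=Rr-B;a=np.degrees(np.arctan2(d[1],d[0]));L=np.linalg.norm(d)
    print('blue',np.round(B,4),nb,'red',np.round(Rr,4),nr,'L',round(L,4),'c',np.round((B+Rr)/2-.002*d/L,4),'yaw',round(a,1))
E
python3 - <<'E'
from h import *
t0=cv2.imread('pics/t0.png')[:,:,::-1];t2=cv2.imread('pics/t2.png')[:,:,::-1];s2=cv2.imread('pics/s2.png')[:,:,::-1];s0=cv2.imread('pics/s0.png')[:,:,::-1]
for im,cam,X,z in [(t0,'top',[.441,.110,.022],.044),(s0,'scene',[.441,.110,.022],.044),(t0,'top',[.641,.121,.022],.044),(t2,'top',[.641,.121,.022],.044),(s0,'scene',[.641,.121,.022],.044),(t2,'top',[.592,-.112,.03],.052),(s2,'scene',[.592,-.112,.03],.052)]:
    try: carton(im,cam,X,z,22 if cam=='top' else 22)
    except Exception as e: print(cam,X,e)
for im,cam in((t0,'top'),(s0,'scene')):
    u,v=pix(cam,[.568,.263,.008]).astype(int)
    f=im.astype(int);m=np.zeros(im.shape[:2],bool);R=30
    bb=(f[:,:,2]-f[:,:,0]>-5);m[v-R:v+R,u-R:u+R]=bb[v-R:v+R,u-R:u+R]
    print(cam,'board outline',m.sum(),rect(cam,m,.008))
    pl=(f.min(2)>150);m[:]=0;m[v-R:v+R,u-R:u+R]=pl[v-R:v+R,u-R:u+R];print('board ply',m.sum(),rect(cam,m,.008))
for c in('top','scene'):
    k=ctrl.calibration(c);print(c,np.round(-np.array(k['R']).T@np.array(k['t']),3))
E
```

```text
blue [0.4058 0.106 ] 58 red [0.4776 0.1106] 11 L 0.0719 c [0.4397 0.1082] yaw 3.6
blue [0.4085 0.103 ] 80 red [0.4772 0.1329] 1 L 0.075 c [0.441  0.1171] yaw 23.6
blue [0.607  0.1042] 50 red [0.6756 0.1271] 6 L 0.0723 c [0.6394 0.115 ] yaw 18.5
blue [0.607  0.1043] 51 red [0.6761 0.1259] 6 L 0.0724 c [0.6396 0.1145] yaw 17.4
blue [0.6104 0.1019] 97 red [0.6781 0.1268] 9 L 0.0722 c [0.6424 0.1137] yaw 20.3
blue [ 0.5584 -0.1116] 57 red [ 0.631  -0.1073] 9 L 0.0727 c [ 0.5927 -0.1096] yaw 3.4
blue [ 0.5598 -0.1135] 115 red [ 0.6312 -0.1167] 15 L 0.0715 c [ 0.5935 -0.115 ] yaw -2.6
top board outline 99 (0.5662, 0.2626, 102, 52, 1.8)
board ply 1513 (0.5658, 0.2623, 148, 96, 2.1)
scene board outline 79 (0.5497, 0.2444, 99, 46, -30.8)
board ply 1155 (0.5686, 0.263, 148, 94, 2.2)
top [0.326 0.    1.136]
scene [ 0.784 -0.494  0.804]
```

```bash
python3 - <<'E'
from h import *
plan([.441,.110,.10],3.5,3); plan([.567,.263,.12],2.0,6,frm=([.441,.110,.11],3.5))
for z,(a,b) in {.052:((362,171),(360.3,200.7))}.items():
    P,Q=ray('top',*a,z),ray('top',*b,z);print(P,Q,np.degrees(np.arctan2(P[1]-Q[1],P[0]-Q[0])))
E
```

```text
yaw -2.1 -> 3.5 n 3
[-0.1, 0.181, 0.618, -0.042]
[-0.106, 0.178, 0.618, -0.042]
[-0.111, 0.174, 0.618, -0.042]
yaw 3.5 -> 2.0 n 6
[0.563, -0.604, -0.042, 0.006]
[0.56, -0.607, -0.042, 0.006]
[0.558, -0.609, -0.042, 0.006]
[0.555, -0.612, -0.042, 0.006]
[0.552, -0.614, -0.042, 0.006]
[0.55, -0.616, -0.042, 0.006]
[ 0.63738551 -0.14222523  0.052     ] [ 0.54723668 -0.13405353  0.052     ] -5.179519587281891
```

Request:
step_arm(dp=[[-0.1,0.18,0.618],[-0.106,0.178,0.618],[-0.111,0.174,0.618],[0,0,0.7],[0,0,0.7]], turn=[-0.042,-0.042,-0.042,0,0], grip=[-1,-1,-1,-1,-1])

```text
time_s: 15.13
position: [0.441, 0.1098, 0.0432]
tcp_rot: [[0.998, 0.062, 0.001], [0.062, -0.998, 0.0], [0.001, -0.0, -1.0]]
ft_force: [0.6, 0.1, 0.0]
opening: 1.001
grip_force: 0.0
```

Request:
step_arm(dp=[[0,0,0.5],[0,0,0.4],[0,0,0],[0,0,0],[0,0,0]], turn=[0,0,0,0,0], grip=[-1,-1,0,1,1])

```text
time_s: 15.55
position: [0.4416, 0.1102, 0.009]
tcp_rot: [[0.998, 0.062, 0.001], [0.062, -0.998, 0.0], [0.001, -0.0, -1.0]]
ft_force: [0.8, -0.7, 0.3]
opening: 0.822
grip_force: 0.0
```

Request:
step_arm(dp=[[0,0,0],[0,0,0],[0,0,0],[0,0,0],[0,0,0]], turn=[0,0,0,0,0], grip=[1,1,1,1,1])

```text
time_s: 15.97
position: [0.4411, 0.1101, 0.0083]
tcp_rot: [[0.998, 0.062, 0.0], [0.062, -0.998, 0.0], [0.001, -0.0, -1.0]]
ft_force: [0.1, 0.6, 2.4]
opening: 0.469
grip_force: 5.1
```

Request:
step_arm(dp=[[0,0,0],[0,0,-0.2],[0,0,-0.5],[0,0,-0.5],[0,0,-0.3]], turn=[0,0,0,0,0], grip=[1,1,1,1,1])

```text
time_s: 16.38
position: [0.4414, 0.1102, 0.0701]
tcp_rot: [[0.998, 0.062, 0.001], [0.062, -0.998, 0.0], [0.001, -0.0, -1.0]]
ft_force: [0.2, -0.2, -1.0]
opening: 0.471
grip_force: 29.9
```

Request:
step_arm(dp=[[0.28,-0.3,0],[0.42,-0.46,0],[0.5,-0.55,0],[0.5,-0.55,0],[0.5,-0.55,0]], turn=[0.005,0.005,0.005,0.005,0.005], grip=[1,1,1,1,1])

```text
time_s: 16.8
position: [0.5243, 0.2121, 0.0685]
tcp_rot: [[0.999, 0.042, -0.0], [0.042, -0.999, -0.0], [-0.0, 0.0, -1.0]]
ft_force: [-0.1, -0.7, -1.6]
opening: 0.467
grip_force: 29.9
```

Request:
step_arm(dp=[[0.5,-0.55,0],[0.35,-0.4,0],[0.2,-0.2,0],[0,0,0]], turn=[0.005,0.003,0,0], grip=[1,1,1,1])

```text
time_s: 17.13
position: [0.5644, 0.26, 0.068]
tcp_rot: [[0.999, 0.038, -0.0], [0.038, -0.999, 0.0], [-0.0, -0.0, -1.0]]
ft_force: [0.6, -0.9, -1.6]
opening: 0.468
grip_force: 29.9
```

```bash
python3 - <<'E'
from h import *
st();plan([.567,.263,.0175],2.0,3)
im=show('top','t3');carton(im,'top',[.567,.263,.07],.044-.008+ctrl.get_state()['position'][2]);im=ctrl.get_image('scene');carton(im,'scene',[.567,.263,.07],.044-.008+ctrl.get_state()['position'][2])
E
```

```text
t 17.13 p [0.5644 0.26   0.068 ] F [ 0.6 -0.9 -1.6] T [0.   0.2  0.01] o 0.468 g 29.9 j6 109.2
yaw 2.2 -> 2.0 n 3
[0.022, -0.024, 0.42, 0.001]
[0.022, -0.024, 0.42, 0.001]
[0.022, -0.024, 0.42, 0.001]Traceback (most recent call last):
  File "<stdin>", line 3, in <module>
  File "h.py", line 44, in carton
    d=Rr-B;a=np.degrees(np.arctan2(d[1],d[0]));L=np.linalg.norm(d)
      ~~^~
ValueError: operands could not be broadcast together with shapes (0,) (2,)
```

Holding fine. Lower, release, retreat towards carton B and look.

Request:
step_arm(dp=[[0.022,-0.024,0.42],[0.022,-0.024,0.42],[0.022,-0.024,0.3],[0,0,0.1],[0,0,0.03]], turn=[0,0,0.003,0,0], grip=[1,1,1,1,1])

```text
time_s: 17.6
position: [0.5658, 0.2611, 0.0168]
tcp_rot: [[0.999, 0.034, -0.001], [0.034, -0.999, -0.001], [-0.001, 0.001, -1.0]]
ft_force: [-0.3, 0.1, -1.0]
opening: 0.464
grip_force: 29.9
```

Request:
step_arm(dp=[[0,0,0],[0,0,0],[0,0,0],[0,0,0],[0,0,0]], turn=[0,0,0,0,0], grip=[0.1,-0.5,-0.5,-0.5,-0.5])

```text
time_s: 18.02
position: [0.5666, 0.2617, 0.0178]
tcp_rot: [[0.999, 0.034, 0.001], [0.034, -0.999, 0.0], [0.001, -0.0, -1.0]]
ft_force: [-0.2, 0.6, 0.6]
opening: 0.716
grip_force: 0.0
```

Request:
step_arm(dp=[[0,0,-0.4],[0,0,-0.7],[0,0,-0.7],[0,0,-0.7],[0,0,-0.5]], turn=[0,0,0,0,0], grip=[-0.5,-0.5,-0.5,-0.5,-0.5])

```text
time_s: 18.43
position: [0.5669, 0.2619, 0.1402]
tcp_rot: [[0.999, 0.034, 0.002], [0.034, -0.999, 0.001], [0.003, -0.001, -1.0]]
ft_force: [1.0, -0.6, 1.0]
opening: 0.748
grip_force: 0.0
```

```bash
python3 - <<'E'
from h import *
st();plan([.593,-.114,.15],-4,12)
E
```

```text
t 18.43 p [0.5669 0.2619 0.1402] F [ 1.  -0.6  1. ] T [-0.02  0.17  0.01] o 0.748 g 0.0 j6 109.5
yaw 1.9 -> -4 n 12
[0.028, 0.784, -0.02, 0.011]
[0.035, 0.784, -0.02, 0.011]
[0.041, 0.784, -0.02, 0.011]
[0.048, 0.784, -0.02, 0.011]
[0.055, 0.783, -0.02, 0.011]
[0.062, 0.783, -0.02, 0.011]
[0.068, 0.782, -0.02, 0.011]
[0.075, 0.781, -0.02, 0.011]
[0.082, 0.781, -0.02, 0.011]
[0.089, 0.78, -0.02, 0.011]
[0.095, 0.779, -0.02, 0.011]
[0.102, 0.778, -0.02, 0.011]
```

Request:
step_arm(dp=[[0.03,0.78,-0.02],[0.035,0.78,-0.02],[0.04,0.78,-0.02],[0.05,0.78,-0.02],[0.055,0.78,-0.02]], turn=[0.011,0.011,0.011,0.011,0.011], grip=[-0.5,-0.5,-0.5,-0.5,-0.5])

```text
time_s: 18.85
position: [0.5773, 0.1045, 0.1417]
tcp_rot: [[1.0, -0.009, 0.001], [-0.009, -1.0, 0.0], [0.001, -0.0, -1.0]]
ft_force: [1.1, -0.4, -0.3]
opening: 0.75
grip_force: 0.0
```

Request:
step_arm(dp=[[0.06,0.78,-0.02],[0.068,0.78,-0.02],[0.075,0.78,-0.02],[0.08,0.78,-0.02],[0.09,0.78,-0.02]], turn=[0.011,0.011,0.011,0.011,0.011], grip=[-0.5,-0.5,-0.5,-0.5,-0.5])

```text
time_s: 19.27
position: [0.5881, -0.052, 0.1457]
tcp_rot: [[0.999, -0.053, 0.001], [-0.053, -0.999, -0.0], [0.001, 0.0, -1.0]]
ft_force: [0.4, -0.5, -0.1]
opening: 0.751
grip_force: 0.0
```

Request:
step_arm(dp=[[0.095,0.78,0],[0.1,0.78,0],[0,0,0]], turn=[0.011,0.011,0], grip=[-0.5,-0.5,-0.5])

```text
time_s: 19.52
position: [0.5923, -0.1179, 0.1454]
tcp_rot: [[0.997, -0.074, 0.001], [-0.074, -0.997, -0.001], [0.001, 0.001, -1.0]]
ft_force: [-0.9, 0.2, -1.1]
opening: 0.751
grip_force: 0.0
```

```bash
python3 - <<'E'
from h import *
st();plan([.593,-.114,.05],-4,3)
im=show('top','t4')
for X,z in([.567,.263,.03],.052),([.641,.119,.022],.044):
    carton(im,'top',X,z)
    for cam in('top',): pass
ctrl.get_image('scene')
for cam in('top','scene'):
  for n in('carton1_mid','carton4_mid','carton5_mid'):
    for r in ctrl.place_of(cam,n):print(n,cam,round(r['p'],2),np.round(r['location'],4))
a=im[130:270,190:330,::-1];cv2.imwrite('pics/t4c.png',cv2.resize(a,None,fx=5,fy=4.2857,interpolation=cv2.INTER_CUBIC)) if 0 else cv2.imwrite('pics/t4c.png',cv2.resize(a,None,fx=4,fy=4,interpolation=cv2.INTER_CUBIC))
E
```

```text
t 19.52 p [ 0.5923 -0.1179  0.1454] F [-0.9  0.2 -1.1] T [0.02 0.17 0.03] o 0.751 g 0.0 j6 79.5
yaw -4.3 -> -4 n 3
[0.003, -0.033, 0.795, -0.002]
[0.003, -0.033, 0.795, -0.002]
[0.003, -0.033, 0.795, -0.002]
blue [0.5296 0.2539] 95 red [0.6024 0.2684] 6 L 0.0742 c [0.564  0.2608] yaw 11.3
blue [0.607  0.1042] 50 red [0.6758 0.1266] 6 L 0.0723 c [0.6395 0.1148] yaw 18.1
carton4_mid top 0.94 [0.6415 0.1175 0.0224]
carton5_mid top 0.9 [0.567  0.2652 0.0264]
carton4_mid scene 0.83 [0.639  0.1189 0.0202]
carton5_mid scene 0.65 [0.5672 0.262  0.0265]
```

View pics/t4c.png

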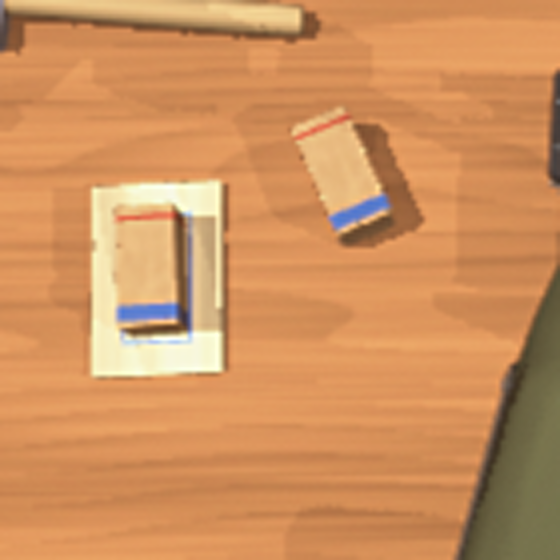

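The first carton sits square inside the outline; its top face is centred at crop (148,265). Carton B is still at crop (342,172). Next I pick the case carton.

Request:
step_arm(dp=[[0.003,-0.035,0.7],[0.003,-0.035,0.7],[0.003,-0.03,0.7],[0,0,0.6],[0,0,0.4]], turn=[0,0,0,0,0], grip=[-0.5,-0.5,-0.5,-0.5,-0.5])

```text
time_s: 20.33
position: [0.5921, -0.1084, 0.0188]
tcp_rot: [[0.998, -0.069, -0.002], [-0.069, -0.998, 0.001], [-0.002, -0.0, -1.0]]
ft_force: [0.3, -0.1, 0.4]
opening: 0.748
grip_force: 0.0
```

Request:
step_arm(dp=[[0,0,0.12],[0,0,0],[0,0,0],[0,0,0],[0,0,0]], turn=[0,0,0,0,0], grip=[-0.5,0,1,1,1])

```text
time_s: 20.75
position: [0.5938, -0.1095, 0.0179]
tcp_rot: [[0.998, -0.07, 0.002], [-0.07, -0.998, -0.001], [0.002, 0.001, -1.0]]
ft_force: [0.1, -1.8, 1.9]
opening: 0.5
grip_force: 1.1
```

Request:
step_arm(dp=[[0,0,0],[0,0,0],[0,0,0]], turn=[0,0,0], grip=[1,1,1])

```text
time_s: 21.0
position: [0.5938, -0.1097, 0.0178]
tcp_rot: [[0.998, -0.07, 0.002], [-0.07, -0.998, -0.001], [0.002, 0.001, -1.0]]
ft_force: [-0.5, -1.8, 7.3]
opening: 0.468
grip_force: 30.0
```

```bash
python3 - <<'E'
from h import *
st();print(ray('top',190+148/4,130+265/4,.052),ray('scene',0,0,.05)[:1])
E
```

```text
t 21.0 p [ 0.5938 -0.1097  0.0178] F [-0.5 -1.8  7.3] T [-0.23  0.27  0.03] o 0.468 g 30.0 j6 80.1
[0.56475621 0.25685072 0.052     ] [-1.04473635]
```

Request:
step_arm(dp=[[0,0,-0.2],[0,0,-0.5],[0,0,-0.7],[0,0,-0.7],[0,0,-0.7]], turn=[0,0,0,0,0], grip=[1,1,1,1,1])

```text
time_s: 21.42
position: [0.5927, -0.1091, 0.1302]
tcp_rot: [[0.998, -0.07, -0.0], [-0.07, -0.998, 0.0], [-0.0, -0.0, -1.0]]
ft_force: [-0.0, -0.2, -1.3]
opening: 0.466
grip_force: 30.0
```

```bash
python3 - <<'E'
from h import *
st();plan([.567,.262,.12],2.0,14)
E
```

```text
t 21.42 p [ 0.5927 -0.1091  0.1302] F [-0.  -0.2 -1.3] T [ 0.05  0.09 -0.  ] o 0.466 g 30.0 j6 80.1
yaw -4.0 -> 2.0 n 14
[-0.092, -0.658, 0.018, -0.01]
[-0.087, -0.659, 0.018, -0.01]
[-0.082, -0.659, 0.018, -0.01]
[-0.077, -0.66, 0.018, -0.01]
[-0.072, -0.66, 0.018, -0.01]
[-0.067, -0.661, 0.018, -0.01]
[-0.062, -0.661, 0.018, -0.01]
[-0.057, -0.662, 0.018, -0.01]
[-0.052, -0.662, 0.018, -0.01]
[-0.048, -0.663, 0.018, -0.01]
[-0.043, -0.663, 0.018, -0.01]
[-0.038, -0.663, 0.018, -0.01]
[-0.033, -0.663, 0.018, -0.01]
[-0.028, -0.664, 0.018, -0.01]
```

Request:
step_arm(dp=[[-0.05,-0.33,0],[-0.09,-0.66,0],[-0.085,-0.66,0],[-0.08,-0.66,0],[-0.075,-0.66,0]], turn=[-0.01,-0.01,-0.01,-0.01,-0.01], grip=[1,1,1,1,1])

```text
time_s: 21.83
position: [0.5835, 0.0116, 0.1284]
tcp_rot: [[1.0, -0.03, -0.0], [-0.03, -1.0, 0.0], [-0.0, -0.0, -1.0]]
ft_force: [0.1, -1.3, -1.3]
opening: 0.469
grip_force: 30.0
```

Request:
step_arm(dp=[[-0.07,-0.66,0],[-0.065,-0.66,0],[-0.06,-0.66,0],[-0.055,-0.66,0],[-0.05,-0.66,0]], turn=[-0.01,-0.01,-0.01,-0.01,-0.01], grip=[1,1,1,1,1])

```text
time_s: 22.25
position: [0.5733, 0.1439, 0.1284]
tcp_rot: [[1.0, 0.009, -0.001], [0.009, -1.0, 0.0], [-0.001, -0.0, -1.0]]
ft_force: [-0.4, -0.1, -1.7]
opening: 0.464
grip_force: 30.0
```

Request:
step_arm(dp=[[-0.045,-0.66,0],[-0.04,-0.66,0],[-0.03,-0.66,0.1],[-0.01,-0.33,0.1],[0,0,0]], turn=[-0.01,-0.01,-0.01,-0.01,0], grip=[1,1,1,1,1])

```text
time_s: 22.67
position: [0.5661, 0.2369, 0.1193]
tcp_rot: [[0.999, 0.044, -0.002], [0.044, -0.999, -0.0], [-0.002, 0.0, -1.0]]
ft_force: [-0.7, 0.7, -2.3]
opening: 0.469
grip_force: 30.0
```

```bash
python3 - <<'E'
from h import *
st();plan([.567,.262,.063],2.0,3)
E
```

```text
t 22.67 p [0.5661 0.2369 0.1193] F [-0.7  0.7 -2.3] T [-0.    0.19  0.04] o 0.469 g 30.0 j6 106.8
yaw 2.5 -> 2.0 n 3
[0.017, -0.209, 0.469, 0.004]
[0.016, -0.209, 0.469, 0.004]
[0.015, -0.209, 0.469, 0.004]
```

Request:
step_arm(dp=[[0.017,-0.3,0.1],[0.017,-0.3,0.2],[0.01,-0.03,0.4],[0,0,0.4],[0,0,0]], turn=[0.004,0.004,0.004,0,0], grip=[1,1,1,1,1])

```text
time_s: 23.08
position: [0.5666, 0.2593, 0.0727]
tcp_rot: [[1.0, 0.03, -0.005], [0.03, -1.0, -0.002], [-0.005, 0.002, -1.0]]
ft_force: [-1.4, -0.8, -1.8]
opening: 0.466
grip_force: 30.0
```

```bash
python3 - <<'E'
from h import *
st();plan([.567,.262,.0622],2.0,2)
E
```

```text
t 23.08 p [0.5666 0.2593 0.0727] F [-1.4 -0.8 -1.8] T [-0.01  0.15 -0.01] o 0.466 g 30.0 j6 109.5
yaw 1.7 -> 2.0 n 2
[0.005, -0.033, 0.131, -0.003]
[0.005, -0.033, 0.131, -0.003]
```

Request:
step_arm(dp=[[0,-0.03,0.13],[0,0,0.09],[0,0,0],[0,0,0]], turn=[-0.003,-0.003,0,0], grip=[1,1,1,1])

```text
time_s: 23.42
position: [0.5683, 0.261, 0.0682]
tcp_rot: [[0.999, 0.035, 0.001], [0.035, -0.999, 0.0], [0.001, -0.0, -1.0]]
ft_force: [0.3, 0.2, -1.9]
opening: 0.469
grip_force: 30.0
```

```bash
python3 - <<'E'
from h import *
st();plan([.567,.262,.0622],2.0,2)
E
```

```text
t 23.42 p [0.5683 0.261  0.0682] F [ 0.3  0.2 -1.9] T [0.02 0.2  0.03] o 0.469 g 30.0 j6 109.3
yaw 2.0 -> 2.0 n 2
[-0.016, -0.013, 0.074, 0.0]
[-0.016, -0.013, 0.074, 0.0]
```

Request:
step_arm(dp=[[-0.02,-0.025,0.07],[0,0,0.06],[0,0,0.02],[0,0,0],[0,0,0]], turn=[0,0,0,0,0], grip=[1,1,1,1,1])

```text
time_s: 23.83
position: [0.5672, 0.2621, 0.0619]
tcp_rot: [[0.999, 0.036, 0.0], [0.036, -0.999, 0.0], [0.0, -0.0, -1.0]]
ft_force: [-0.8, 0.4, 1.6]
opening: 0.469
grip_force: 30.0
```

Request:
step_arm(dp=[[0,0,0],[0,0,0],[0,0,0],[0,0,0],[0,0,0]], turn=[0,0,0,0,0], grip=[0.1,-0.2,-0.5,-0.5,-0.5])

```text
time_s: 24.25
position: [0.5672, 0.262, 0.0616]
tcp_rot: [[0.999, 0.036, -0.0], [0.036, -0.999, -0.0], [-0.0, 0.0, -1.0]]
ft_force: [-0.9, 0.4, -0.6]
opening: 0.717
grip_force: 0.0
```

Request:
step_arm(dp=[[0,0,-0.3],[0,0,-0.7],[0,0,-0.7],[0,0,-0.7],[0,0,-0.3]], turn=[0,0,0,0,0], grip=[-0.5,-0.5,-0.5,-0.5,-0.5])

```text
time_s: 24.67
position: [0.5682, 0.2625, 0.1746]
tcp_rot: [[0.999, 0.036, 0.005], [0.036, -0.999, 0.002], [0.005, -0.002, -1.0]]
ft_force: [-0.4, 0.6, 0.6]
opening: 0.75
grip_force: 0.0
```

```bash
python3 - <<'E'
from h import *
st();plan([.640,.119,.15],19,5)
E
```

```text
t 24.67 p [0.5682 0.2625 0.1746] F [-0.4  0.6  0.6] T [-0.04  0.23  0.01] o 0.75 g 0.0 j6 109.4
yaw 2.0 -> 19 n 5
[0.333, 0.73, 0.123, -0.075]
[0.289, 0.748, 0.123, -0.075]
[0.245, 0.764, 0.123, -0.075]
[0.199, 0.777, 0.123, -0.075]
[0.153, 0.787, 0.123, -0.075]
```

```bash
python3 - <<'E'
from h import *
im=ctrl.get_image('top');s=ctrl.get_image('scene')
for cam in('top','scene'):
  for n in('carton3_mid','carton4_mid','carton5_mid'):
    for r in ctrl.place_of(cam,n):print(n,cam,round(r['p'],2),np.round(r['location'],4))
for i,c in((im,'top'),(s,'scene')):
    try: carton(i,c,[.640,.117,.022],.044)
    except Exception as e: print(e)
E
```

```text
carton4_mid top 0.64 [0.6413 0.1197 0.0194]
carton5_mid top 0.55 [0.5644 0.2614 0.0282]
carton5_mid top 0.46 [0.6409 0.1193 0.0222]
carton4_mid scene 0.77 [0.6402 0.1172 0.0233]
carton5_mid scene 0.95 [0.5668 0.2601 0.0279]
blue [0.6086 0.1022] 48 red [0.6757 0.1266] 6 L 0.0714 c [0.6403 0.1137] yaw 20.0
blue [0.6133 0.0958] 91 red [0.6771 0.129 ] 11 L 0.0719 c [0.6435 0.1115] yaw 27.5
```

Request:
step_arm(dp=[[0.333,0.73,0.12],[0.29,0.748,0.12],[0.245,0.764,0.12],[0.2,0.777,0.12],[0.153,0.787,0.12]], turn=[-0.075,-0.075,-0.075,-0.075,-0.075], grip=[-0.8,-0.8,-0.8,-0.8,-0.8])

```text
time_s: 25.48
position: [0.6392, 0.1171, 0.1445]
tcp_rot: [[0.945, 0.327, -0.001], [0.327, -0.945, -0.0], [-0.001, -0.0, -1.0]]
ft_force: [-0.6, 0.4, 0.1]
opening: 0.898
grip_force: 0.0
```

Request:
step_arm(dp=[[0,0,0.5],[0,0,0.5],[0,0,0]], turn=[0,0,0], grip=[-0.8,-0.8,-0.8])

```text
time_s: 25.73
position: [0.6371, 0.1176, 0.1006]
tcp_rot: [[0.946, 0.323, -0.007], [0.323, -0.946, -0.001], [-0.007, -0.001, -1.0]]
ft_force: [-0.6, -0.5, -1.2]
opening: 0.897
grip_force: 0.0
```

```bash
python3 - <<'E'
from h import *
st();plan([.6405,.1185,.009],19,4)
E
```

```text
t 25.73 p [0.6371 0.1176 0.1006] F [-0.6 -0.5 -1.2] T [-0.01  0.12 -0.01] o 0.897 g 0.0 j6 78.4
yaw 18.9 -> 19 n 4
[0.022, 0.002, 0.573, -0.001]
[0.022, 0.002, 0.573, -0.001]
[0.022, 0.002, 0.573, -0.001]
[0.022, 0.002, 0.573, -0.001]
```

Request:
step_arm(dp=[[0.008,0,0.7],[0.008,0,0.7],[0.008,0,0.5],[0,0,0.3],[0,0,0]], turn=[0,0,0,0,0], grip=[-0.8,-0.8,-0.8,-0.8,0.5])

```text
time_s: 26.15
position: [0.6386, 0.119, 0.0154]
tcp_rot: [[0.946, 0.324, -0.004], [0.324, -0.946, -0.001], [-0.004, -0.001, -1.0]]
ft_force: [0.1, 1.0, -0.2]
opening: 0.858
grip_force: 0.0
```

Request:
step_arm(dp=[[0,0,0],[0,0,0],[0,0,0],[0,0,0],[0,0,0]], turn=[0,0,0,0,0], grip=[1,1,1,1,1])

```text
time_s: 26.57
position: [0.6402, 0.1189, 0.0185]
tcp_rot: [[0.946, 0.324, 0.001], [0.324, -0.946, 0.0], [0.001, 0.0, -1.0]]
ft_force: [-0.5, -0.1, 0.3]
opening: 0.511
grip_force: 0.0
```

Request:
step_arm(dp=[[0,0,0],[0,0,0]], turn=[0,0], grip=[1,1])

```text
time_s: 26.73
position: [0.6401, 0.1189, 0.0183]
tcp_rot: [[0.946, 0.324, 0.001], [0.324, -0.946, 0.0], [0.001, 0.0, -1.0]]
ft_force: [-1.7, -0.7, 5.1]
opening: 0.476
grip_force: 29.4
```

Gripped about 9 mm too high, so I'm regripping lower.

Request:
step_arm(dp=[[0,0,0],[0,0,0],[0,0,0.15],[0,0,0.09],[0,0,0]], turn=[0,0,0,0,0], grip=[-0.2,-0.2,-0.2,-0.2,0.5])

```text
time_s: 27.15
position: [0.6392, 0.1187, 0.0065]
tcp_rot: [[0.946, 0.324, -0.002], [0.324, -0.946, -0.0], [-0.002, -0.0, -1.0]]
ft_force: [-0.2, -0.1, -0.3]
opening: 0.559
grip_force: 0.0
```

Request:
step_arm(dp=[[0,0,0],[0,0,0],[0,0,0],[0,0,0],[0,0,0]], turn=[0,0,0,0,0], grip=[1,1,1,1,1])

```text
time_s: 27.57
position: [0.6398, 0.1188, 0.008]
tcp_rot: [[0.946, 0.324, -0.0], [0.324, -0.946, 0.0], [-0.0, -0.0, -1.0]]
ft_force: [-0.6, -0.2, -1.6]
opening: 0.471
grip_force: 29.3
```

Request:
step_arm(dp=[[0,0,-0.2],[0,0,-0.5],[0,0,-0.7],[0,0,-0.7],[0,0,-0.7]], turn=[0,0,0,0,0], grip=[1,1,1,1,1])

```text
time_s: 27.98
position: [0.6397, 0.1188, 0.122]
tcp_rot: [[0.946, 0.324, 0.0], [0.324, -0.946, 0.0], [0.0, 0.0, -1.0]]
ft_force: [0.9, -0.8, -2.0]
opening: 0.476
grip_force: 29.3
```

Request:
step_arm(dp=[[0,0,-0.5],[0,0,-0.2],[0,0,0]], turn=[0,0,0], grip=[1,1,1])

```text
time_s: 28.23
position: [0.6406, 0.1189, 0.1504]
tcp_rot: [[0.946, 0.324, 0.004], [0.324, -0.946, 0.0], [0.004, 0.001, -1.0]]
ft_force: [-0.3, 0.0, -2.4]
opening: 0.474
grip_force: 29.3
```

```bash
python3 - <<'E'
from h import *
st();plan([.567,.262,.145],2.0,8)
E
```

```text
t 28.23 p [0.6406 0.1189 0.1504] F [-0.3  0.  -2.4] T [-0.05  0.12  0.02] o 0.474 g 29.3 j6 78.4
yaw 18.9 -> 2.0 n 8
[-0.073, -0.498, 0.017, 0.047]
[-0.091, -0.494, 0.017, 0.047]
[-0.109, -0.491, 0.017, 0.047]
[-0.127, -0.486, 0.017, 0.047]
[-0.145, -0.481, 0.017, 0.047]
[-0.163, -0.476, 0.017, 0.047]
[-0.18, -0.469, 0.017, 0.047]
[-0.197, -0.462, 0.017, 0.047]
```

Request:
step_arm(dp=[[-0.035,-0.25,0],[-0.08,-0.5,0],[-0.1,-0.49,0],[-0.12,-0.49,0],[-0.135,-0.48,0]], turn=[0.03,0.047,0.047,0.047,0.047], grip=[1,1,1,1,1])

```text
time_s: 28.65
position: [0.5977, 0.2001, 0.1461]
tcp_rot: [[0.988, 0.156, -0.003], [0.156, -0.988, -0.001], [-0.003, 0.0, -1.0]]
ft_force: [0.9, 0.5, -1.8]
opening: 0.474
grip_force: 29.3
```

Request:
step_arm(dp=[[-0.155,-0.475,0],[-0.17,-0.47,0],[-0.19,-0.465,0],[-0.1,-0.24,0],[0,0,0]], turn=[0.047,0.047,0.047,0.017,0], grip=[1,1,1,1,1])

```text
time_s: 29.07
position: [0.5656, 0.264, 0.1463]
tcp_rot: [[0.999, 0.036, -0.002], [0.036, -0.999, -0.001], [-0.003, 0.001, -1.0]]
ft_force: [0.0, -0.2, -2.5]
opening: 0.473
grip_force: 29.3
```

Request:
step_arm(dp=[[0,0,0.3],[0,0,0.3],[0,0,0],[0,0,0],[0,0,0]], turn=[0,0,0,0,0], grip=[1,1,1,1,1])

```text
time_s: 29.48
position: [0.5674, 0.2618, 0.1238]
tcp_rot: [[0.999, 0.034, -0.0], [0.034, -0.999, -0.0], [-0.0, 0.0, -1.0]]
ft_force: [-0.5, 0.2, -1.3]
opening: 0.473
grip_force: 29.3
```

```bash
python3 - <<'E'
from h import *
st();plan([.5665,.262,.105],2.0,2)
show('scene','s5')
a=cv2.imread('pics/s5.png')[70:250,270:470];cv2.imwrite('pics/s5c.png',cv2.resize(a,None,fx=3.3,fy=3.3,interpolation=cv2.INTER_CUBIC))
E
```

```text
t 29.48 p [0.5674 0.2618 0.1238] F [-0.5  0.2 -1.3] T [ 0.01  0.17 -0.06] o 0.473 g 29.3 j6 109.5
yaw 2.0 -> 2.0 n 2
[-0.011, -0.002, 0.235, -0.0]
[-0.011, -0.002, 0.235, -0.0]
```

View pics/s5c.png

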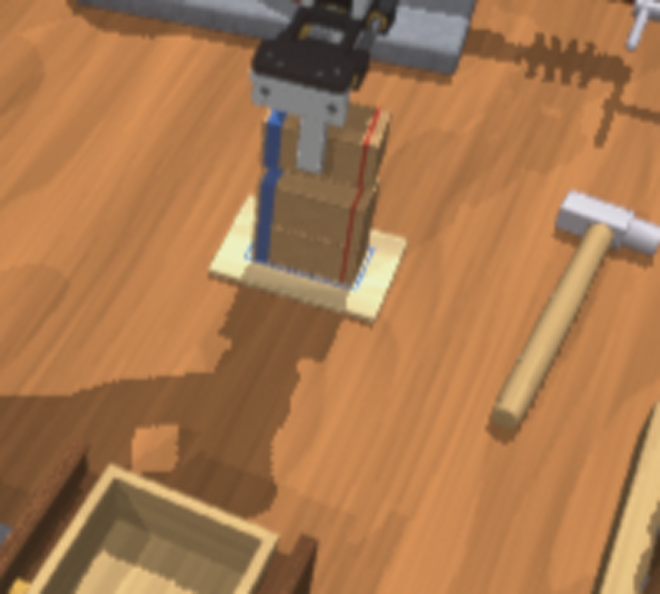

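The scene view shows the two lower cartons flush inside the outline at crop (315,225), with the held one lined up above them. Lowering it.

Request:
step_arm(dp=[[-0.01,0,0.2],[-0.01,0,0.2],[0,0,0.06],[0,0,0.03],[0,0,0]], turn=[0,0,0,0,0], grip=[1,1,1,1,1])

```text
time_s: 29.95
position: [0.5662, 0.2624, 0.104]
tcp_rot: [[0.999, 0.035, -0.001], [0.035, -0.999, -0.0], [-0.001, 0.0, -1.0]]
ft_force: [0.7, 0.5, -2.0]
opening: 0.474
grip_force: 29.3
```

Request:
step_arm(dp=[[0,0,0],[0,0,0]], turn=[0,0], grip=[1,1])

```text
time_s: 30.12
position: [0.5665, 0.2624, 0.1047]
tcp_rot: [[0.999, 0.035, 0.0], [0.035, -0.999, 0.0], [0.0, -0.0, -1.0]]
ft_force: [-0.0, 0.1, -2.1]
opening: 0.475
grip_force: 29.3
```

Weight is still on the gripper; lower another 1 to 2 mm.

Request:
step_arm(dp=[[0,0,0.025],[0,0,0.02],[0,0,0],[0,0,0]], turn=[0,0,0,0], grip=[1,1,1,1])

```text
time_s: 30.45
position: [0.5666, 0.2625, 0.1035]
tcp_rot: [[0.999, 0.035, 0.001], [0.035, -0.999, 0.0], [0.001, -0.0, -1.0]]
ft_force: [-1.8, -1.0, 5.1]
opening: 0.475
grip_force: 29.4
```

Request:
step_arm(dp=[[0,0,0],[0,0,0],[0,0,0],[0,0,0],[0,0,0]], turn=[0,0,0,0,0], grip=[0.1,-0.1,-0.2,-0.5,-0.5])

```text
time_s: 30.87
position: [0.5663, 0.2624, 0.1025]
tcp_rot: [[0.999, 0.035, -0.0], [0.035, -0.999, -0.0], [-0.0, 0.0, -1.0]]
ft_force: [0.5, -0.3, -0.1]
opening: 0.705
grip_force: 0.0
```

Request:
step_arm(dp=[[0,0,-0.3],[0,0,-0.7],[0,0,-0.7],[0,0,-0.3],[0,0,0]], turn=[0,0,0,0,0], grip=[-0.5,-0.5,-0.5,-0.5,-0.5])

```text
time_s: 31.28
position: [0.5674, 0.2628, 0.1864]
tcp_rot: [[0.999, 0.035, 0.005], [0.035, -0.999, 0.002], [0.005, -0.002, -1.0]]
ft_force: [0.9, -0.9, 0.4]
opening: 0.749
grip_force: 0.0
```

```bash
python3 - <<'E'
from h import *
st();plan([.580,-.20,.19],-2.2,14)
E
```

```text
t 31.28 p [0.5674 0.2628 0.1864] F [ 0.9 -0.9  0.4] T [-0.02  0.14  0.01] o 0.749 g 0.0 j6 109.5
yaw 2.0 -> -2.2 n 14
[-0.006, 0.827, -0.006, 0.007]
[-0.002, 0.827, -0.006, 0.007]
[0.002, 0.827, -0.006, 0.007]
[0.007, 0.827, -0.006, 0.007]
[0.011, 0.827, -0.006, 0.007]
[0.015, 0.827, -0.006, 0.007]
[0.02, 0.827, -0.006, 0.007]
[0.024, 0.826, -0.006, 0.007]
[0.028, 0.826, -0.006, 0.007]
[0.033, 0.826, -0.006, 0.007]
[0.037, 0.826, -0.006, 0.007]
[0.041, 0.826, -0.006, 0.007]
[0.046, 0.826, -0.006, 0.007]
[0.05, 0.825, -0.006, 0.007]
```

Request:
step_arm(dp=[[0,0.5,0],[0,0.82,0],[0,0.82,0],[0.007,0.82,0],[0.011,0.82,0]], turn=[0.007,0.007,0.007,0.007,0.007], grip=[-0.5,-0.5,-0.5,-0.5,-0.5])

```text
time_s: 31.7
position: [0.5698, 0.1098, 0.1811]
tcp_rot: [[1.0, 0.007, -0.002], [0.007, -1.0, -0.0], [-0.002, 0.0, -1.0]]
ft_force: [0.3, 1.0, -0.8]
opening: 0.746
grip_force: 0.0
```

Request:
step_arm(dp=[[0.015,0.82,0],[0.02,0.82,0],[0.024,0.82,0],[0.028,0.82,0],[0.033,0.82,0]], turn=[0.007,0.007,0.007,0.007,0.007], grip=[-0.5,-0.5,-0.5,-0.5,-0.5])

```text
time_s: 32.12
position: [0.574, -0.0543, 0.1812]
tcp_rot: [[1.0, -0.021, -0.002], [-0.021, -1.0, 0.0], [-0.002, -0.0, -1.0]]
ft_force: [0.2, -0.8, 0.1]
opening: 0.748
grip_force: 0.0
```

Request:
step_arm(dp=[[0.037,0.82,0],[0.04,0.82,0],[0.046,0.82,0],[0.05,0.82,0],[0,0,0]], turn=[0.007,0.007,0.007,0.007,0], grip=[-0.3,-0.3,-0.3,-0.3,-0.3])

```text
time_s: 32.53
position: [0.5769, -0.1889, 0.1808]
tcp_rot: [[0.999, -0.047, -0.002], [-0.047, -0.999, -0.0], [-0.002, 0.0, -1.0]]
ft_force: [-0.4, 0.7, 0.2]
opening: 0.648
grip_force: 0.0
```

```bash
python3 - <<'E'
from h import *
st();plan([.580,-.3418,.13],-2.2,5)
show('top','t6');show('scene','s6')
for cam in('top','scene'):
  for n in('lid_grip','carton4_mid','varnish_mid'):
    for r in ctrl.place_of(cam,n):print(n,cam,round(r['p'],2),np.round(r['location'],4))
a=cv2.imread('pics/s6.png')[60:240,270:470];b=cv2.imread('pics/t6.png')[150:250,180:280]
a=cv2.resize(a,None,fx=2.2,fy=2.2,interpolation=cv2.INTER_CUBIC);b=cv2.resize(b,(352,396)[:2],interpolation=cv2.INTER_CUBIC)
b=cv2.resize(cv2.imread('pics/t6.png')[150:250,180:270],(356,396),interpolation=cv2.INTER_CUBIC)
cv2.imwrite('pics/c6.png',np.hstack([a,b]))
E
```

```text
t 32.53 p [ 0.5769 -0.1889  0.1808] F [-0.4  0.7  0.2] T [ 0.04  0.19 -0.  ] o 0.648 g 0.0 j6 71.1
yaw -2.7 -> -2.2 n 5
[0.051, 0.763, 0.254, -0.002]
[0.05, 0.763, 0.254, -0.002]
[0.049, 0.763, 0.254, -0.002]
[0.047, 0.763, 0.254, -0.002]
[0.046, 0.763, 0.254, -0.002]
lid_grip top 0.89 [ 0.58   -0.3433  0.0968]
carton4_mid top 0.61 [0.5707 0.2637 0.1156]
varnish_mid top 0.55 [ 0.43   -0.4086  0.0427]
lid_grip scene 0.98 [ 0.5816 -0.3406  0.1005]
carton4_mid scene 0.87 [0.5673 0.2644 0.1176]
varnish_mid scene 0.67 [ 0.4313 -0.41    0.0394]
```

View pics/c6.png

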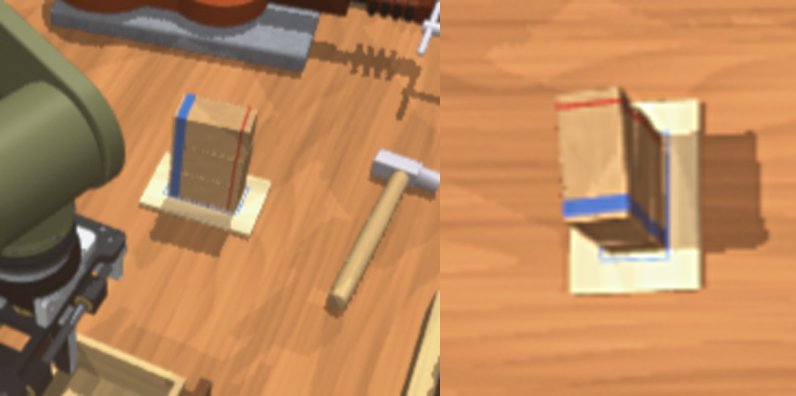

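The column of three stands square, with its base inside the outline (left crop (210,150), right crop (600,150)). Next I shut the lid.

Request:
step_arm(dp=[[0.05,0.76,0.1],[0.05,0.76,0.2],[0.04,0.76,0.2],[0.03,0.76,0.3],[0.03,0.76,0.3]], turn=[-0.002,-0.002,-0.002,-0.002,-0.002], grip=[-0.2,-0.2,-0.2,-0.2,-0.2])

```text
time_s: 33.35
position: [0.5801, -0.3371, 0.1385]
tcp_rot: [[0.999, -0.033, 0.001], [-0.033, -0.999, -0.0], [0.001, 0.0, -1.0]]
ft_force: [-0.2, 0.1, -0.1]
opening: 0.603
grip_force: 0.0
```

Request:
step_arm(dp=[[0,0,0],[0,0,0],[0,0,0]], turn=[0,0,0], grip=[-0.2,-0.2,-0.2])

```text
time_s: 33.6
position: [0.5802, -0.3355, 0.1389]
tcp_rot: [[0.999, -0.034, 0.0], [-0.034, -0.999, 0.0], [0.0, -0.0, -1.0]]
ft_force: [0.3, 0.6, -0.3]
opening: 0.599
grip_force: 0.0
```

```bash
python3 - <<'E'
from h import *
st();plan([.580,-.3415,.083],-2.2,3)
E
```

```text
t 33.6 p [ 0.5802 -0.3355  0.1389] F [ 0.3  0.6 -0.3] T [0.01 0.13 0.02] o 0.599 g 0.0 j6 58.8
yaw -1.9 -> -2.2 n 3
[-0.0, 0.05, 0.466, 0.002]
[-0.0, 0.05, 0.466, 0.002]
[0.0, 0.05, 0.466, 0.002]
```

Request:
step_arm(dp=[[0,0.05,0.466],[0,0.05,0.466],[0,0.05,0.466],[0,0,0],[0,0,0]], turn=[0.002,0.002,0.002,0,0], grip=[-0.2,-0.2,-0.2,-0.2,0.5])

```text
time_s: 34.02
position: [0.5801, -0.3411, 0.0832]
tcp_rot: [[0.999, -0.038, -0.0], [-0.038, -0.999, 0.0], [-0.0, -0.0, -1.0]]
ft_force: [1.0, -0.3, 0.9]
opening: 0.56
grip_force: 0.0
```

Request:
step_arm(dp=[[0,0,0],[0,0,0],[0,0,0],[0,0,0],[0,0,0]], turn=[0,0,0,0,0], grip=[1,1,1,1,1])

```text
time_s: 34.43
position: [0.5798, -0.3423, 0.0833]
tcp_rot: [[0.999, -0.039, 0.001], [-0.039, -0.999, -0.0], [0.001, 0.0, -1.0]]
ft_force: [-0.0, -0.0, 1.1]
opening: 0.206
grip_force: 0.0
```

Request:
step_arm(dp=[[0,0,0],[0,0,0],[0,0,0]], turn=[0,0,0], grip=[1,1,1])

```text
time_s: 34.68
position: [0.5798, -0.3421, 0.083]
tcp_rot: [[0.999, -0.039, 0.0], [-0.039, -0.999, 0.0], [0.0, -0.0, -1.0]]
ft_force: [-1.1, 4.0, 3.6]
opening: 0.148
grip_force: 30.0
```

```bash
python3 - <<'E'
from h import *
s=st();plan([.5885,-.1278,s['position'][2]],-2.2,10)
E
```

```text
t 34.68 p [ 0.5798 -0.3421  0.083 ] F [-1.1  4.   3.6] T [ 0.57  0.3  -0.11] o 0.148 g 30.0 j6 58.6
yaw -2.2 -> -2.2 n 10
[0.001, -0.536, -0.0, -0.0]
[0.001, -0.536, -0.0, -0.0]
[0.001, -0.536, -0.0, -0.0]
[0.001, -0.536, -0.0, -0.0]
[0.001, -0.536, -0.0, -0.0]
[0.001, -0.536, -0.0, -0.0]
[0.001, -0.536, -0.0, -0.0]
[0.001, -0.536, -0.0, -0.0]
[0.001, -0.536, -0.0, -0.0]
[0.001, -0.536, -0.0, -0.0]
```

Request:
step_arm(dp=[[0,-0.2,0],[0,-0.5,0],[0,-0.5,0],[0,-0.5,0],[0,-0.5,0]], turn=[0,0,0,0,0], grip=[1,1,1,1,1])

```text
time_s: 35.1
position: [0.5833, -0.2537, 0.0831]
tcp_rot: [[0.999, -0.039, 0.001], [-0.039, -0.999, -0.001], [0.001, 0.001, -1.0]]
ft_force: [3.7, -3.4, 1.7]
opening: 0.146
grip_force: 30.0
```

Request:
step_arm(dp=[[0,-0.5,0],[0,-0.5,0],[0,-0.5,0],[0,-0.5,0],[0,-0.5,0]], turn=[0,0,0,0,0], grip=[1,1,1,1,1])

```text
time_s: 35.52
position: [0.5873, -0.1536, 0.083]
tcp_rot: [[0.999, -0.039, 0.001], [-0.039, -0.999, -0.001], [0.001, 0.001, -1.0]]
ft_force: [3.6, -3.2, 0.6]
opening: 0.151
grip_force: 30.0
```

Request:
step_arm(dp=[[0,-0.25,0],[0,-0.15,0],[0,-0.1,0],[0,-0.1,0],[0,-0.08,0]], turn=[0,0,0,0,0], grip=[1,1,1,1,1])

```text
time_s: 35.93
position: [0.5884, -0.1273, 0.083]
tcp_rot: [[0.999, -0.039, 0.001], [-0.039, -0.999, -0.001], [0.001, 0.0, -1.0]]
ft_force: [1.6, -1.6, 3.0]
opening: 0.146
grip_force: 30.0
```

Request:
step_arm(dp=[[0,-0.02,0],[0,0,0],[0,0,0]], turn=[0,0,0], grip=[1,1,1])

```text
time_s: 36.18
position: [0.5884, -0.1272, 0.083]
tcp_rot: [[0.999, -0.039, 0.001], [-0.039, -0.999, -0.001], [0.001, 0.001, -1.0]]
ft_force: [1.0, -6.3, 2.1]
opening: 0.148
grip_force: 30.0
```

Request:
step_arm(dp=[[0,-0.05,0],[0,0,0],[0,0,0]], turn=[0,0,0], grip=[1,1,1])

```text
time_s: 36.43
position: [0.5884, -0.1271, 0.083]
tcp_rot: [[0.999, -0.04, 0.001], [-0.04, -0.999, -0.004], [0.001, 0.004, -1.0]]
ft_force: [1.3, -19.1, 1.0]
opening: 0.148
grip_force: 30.0
```

Request:
step_arm(dp=[[0,0.05,0],[0,0,0],[0,0,0],[0,0,0],[0,0,0]], turn=[0,0,0,0,0], grip=[1,0,-0.2,-0.2,-0.2])

```text
time_s: 36.85
position: [0.5879, -0.1261, 0.0824]
tcp_rot: [[0.999, -0.039, -0.001], [-0.039, -0.999, 0.0], [-0.001, -0.0, -1.0]]
ft_force: [0.2, 0.5, -0.2]
opening: 0.394
grip_force: 0.0
```

Request:
step_arm(dp=[[0,0,-0.5],[0,0,-0.8],[0,0,-0.8],[-0.5,-0.5,-0.5],[-0.8,-0.5,0]], turn=[0,0,0,0,0], grip=[-0.2,-0.2,-0.2,-0.2,-0.2])

```text
time_s: 37.27
position: [0.5395, -0.0846, 0.1905]
tcp_rot: [[0.999, -0.04, 0.006], [-0.04, -0.999, -0.001], [0.006, 0.001, -1.0]]
ft_force: [-0.5, 0.2, 0.6]
opening: 0.598
grip_force: 0.0
```

Request:
step_arm(dp=[[-0.8,-0.6,0],[-0.8,-0.6,0],[-0.6,-0.4,0],[-0.3,-0.2,0],[0,0,0]], turn=[0,0,0,0,0], grip=[-0.2,-0.2,-0.2,-0.2,-0.2])

```text
time_s: 37.68
position: [0.439, -0.0072, 0.1871]
tcp_rot: [[0.999, -0.037, 0.0], [-0.037, -0.999, 0.0], [0.0, -0.0, -1.0]]
ft_force: [0.4, -0.5, 0.1]
opening: 0.6
grip_force: 0.0
```

```bash
python3 - <<'E'
from h import *
st();show('top','t7');show('scene','s7')
for cam in('top','scene'):
  for n in('lid_grip','carton4_mid','varnish_mid'):
    for r in ctrl.place_of(cam,n):print(n,cam,round(r['p'],2),np.round(r['location'],4))
E
```

```text
t 37.68 p [ 0.439  -0.0072  0.1871] F [ 0.4 -0.5  0.1] T [0.06 0.14 0.02] o 0.6 g 0.0 j6 86.4
lid_grip top 0.79 [ 0.5918 -0.1307  0.0967]
carton4_mid top 0.62 [0.5793 0.1166 0.017 ]
varnish_mid top 0.59 [ 0.4273 -0.4094  0.0411]
varnish_mid top 0.43 [0.5716 0.2087 0.0287]
lid_grip scene 0.62 [ 0.589  -0.1248  0.0957]
carton4_mid scene 0.68 [0.5753 0.1144 0.0213]
varnish_mid scene 0.95 [ 0.4309 -0.4097  0.0435]
```

View pics/s7.png

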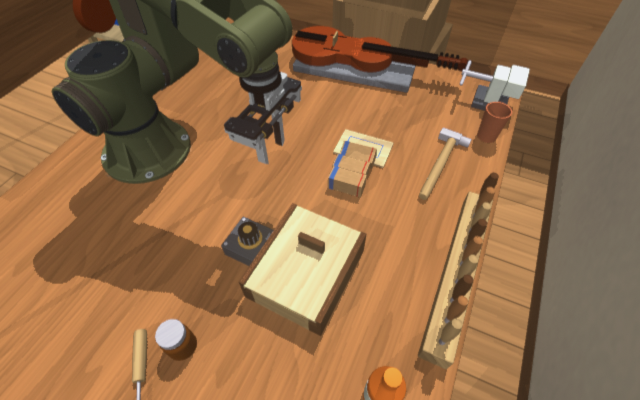

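The lid is shut, but the column at (355,165) has been knocked over toward −y; the cartons now lie in a row. I need a closer look before restacking.

```bash
python3 - <<'E'
from h import *
a=cv2.imread('pics/s7.png')[120:205,310:410];b=cv2.imread('pics/t7.png')[150:245,195:305]
cv2.imwrite('pics/c7.png',np.hstack([cv2.resize(a,(440,400),interpolation=cv2.INTER_CUBIC)[:, :360],cv2.resize(b,(440,380),interpolation=cv2.INTER_CUBIC)]) if 0 else np.hstack([cv2.resize(a,(400,400),interpolation=cv2.INTER_CUBIC),cv2.resize(b,(400,400),interpolation=cv2.INTER_CUBIC)]))
E
```

```text
(no output)
```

View pics/c7.png

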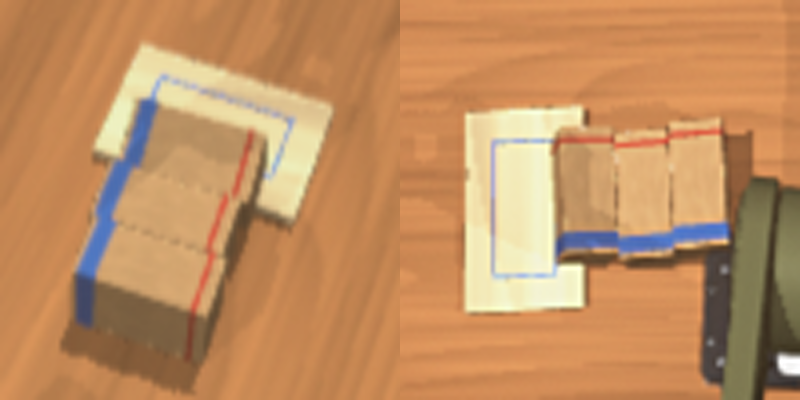

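```bash
python3 - <<'E'
from h import *
for nm,l in {'red':[(583-400,139),(642-400,142),(695-400,131)],'blue':[(588-400,241),(646-400,242),(701-400,232)],'rightedge':[(722-400,125),(728-400,240)],'b12':[(614-400,140),(618-400,250)],'b23':[(668-400,135),(672-400,240)],'left':[(556-400,130),(562-400,250)]}.items():
    print(nm,[np.round(ray('top',195+x*110/400,150+y*95/400,.044)[:2],4).tolist() for x,y in l])
for nm,l in {'red':[(243,160),(217,225),(196,300-20)],'blue':[(145,130),(115,190),(92,250)],'corners123':[(146,108),(262,135),(225,255),(205,315),(80,275)]}.items():
    print('sc',nm,[np.round(ray('scene',310+x*.25,120+y*85/400,.044)[:2],4).tolist() for x,y in l])
E
```

```text
red [[0.6063, 0.2056], [0.6036, 0.1572], [0.6112, 0.1139]]
blue [[0.5328, 0.1996], [0.5316, 0.1527], [0.5382, 0.1083]]
rightedge [[0.6153, 0.0918], [0.5323, 0.0864]]
b12 [[0.6053, 0.1802], [0.5262, 0.1752]]
b23 [[0.6085, 0.136], [0.5328, 0.1317]]
left [[0.6131, 0.2279], [0.5267, 0.2205]]
sc red [[0.6065, 0.2112], [0.6081, 0.1578], [0.6099, 0.1151]]
sc blue [[0.5373, 0.2061], [0.537, 0.1545], [0.5408, 0.1073]]
sc corners123 [[0.5312, 0.2229], [0.6115, 0.2351], [0.6205, 0.1394], [0.6239, 0.0948], [0.5409, 0.0878]]
```

I'll separate them by pushing the outermost carton (centre about (0.574, 0.112), yaw 4°) along +x by its end with closed fingers.

```bash
python3 - <<'E'
from h import *
st();plan([.498,.107,.06],4,5)
E
```

```text
t 38.08 p [ 0.441  -0.009   0.1864] F [ 0.4 -0.4  0.5] T [ 0.02  0.14 -0.03] o 0.604 g 0.0 j6 86.3
yaw -2.3 -> 4 n 5
[0.262, -0.591, 0.632, -0.028]
[0.275, -0.585, 0.632, -0.028]
[0.288, -0.579, 0.632, -0.028]
[0.3, -0.572, 0.632, -0.028]
[0.313, -0.566, 0.632, -0.028]
```

Request:
step_arm(dp=[[0.26,-0.59,0.63],[0.275,-0.585,0.63],[0.288,-0.58,0.63],[0.3,-0.57,0.63],[0.313,-0.566,0.63]], turn=[-0.028,-0.028,-0.028,-0.028,-0.028], grip=[1,1,1,1,1])

```text
time_s: 38.5
position: [0.4981, 0.1083, 0.0592]
tcp_rot: [[0.997, 0.071, -0.0], [0.071, -0.997, -0.0], [-0.0, 0.0, -1.0]]
ft_force: [0.7, -0.8, -0.1]
opening: 0.281
grip_force: 0.0
```

Request:
step_arm(dp=[[0,0,0.4],[0,0,0.4],[0,0,0.4],[0,0,0],[0,0,0]], turn=[0,0,0,0,0], grip=[1,1,1,1,1])

```text
time_s: 38.92
position: [0.4974, 0.1071, 0.0123]
tcp_rot: [[0.998, 0.071, -0.002], [0.071, -0.998, -0.0], [-0.002, 0.0, -1.0]]
ft_force: [-0.3, -0.2, -0.1]
opening: 0.004
grip_force: 0.0
```

Request:
step_arm(dp=[[0.3,0,0],[0.3,0,0],[0.3,0,0],[0.3,0,0],[0.3,0,0]], turn=[0,0,0,0,0], grip=[1,1,1,1,1])

```text
time_s: 39.33
position: [0.5584, 0.1115, 0.0141]
tcp_rot: [[0.998, 0.07, 0.001], [0.07, -0.998, 0.0], [0.001, -0.0, -1.0]]
ft_force: [-2.5, -0.8, 1.9]
opening: 0.001
grip_force: 1.1
```

Request:
step_arm(dp=[[0.3,0,0],[0.3,0,0],[0.3,0,0],[0.3,0,0],[0.2,0,0]], turn=[0,0,0,0,0], grip=[1,1,1,1,1])

```text
time_s: 39.75
position: [0.6146, 0.1154, 0.0142]
tcp_rot: [[0.998, 0.07, 0.001], [0.07, -0.998, 0.0], [0.001, -0.0, -1.0]]
ft_force: [-3.6, -0.5, 2.6]
opening: 0.004
grip_force: 1.6
```

```bash
python3 - <<'E'
from h import *
st();show('top','t8');show('scene','s8')
a=cv2.imread('pics/s8.png')[110:210,310:430];b=cv2.imread('pics/t8.png')[140:240,195:315]
cv2.imwrite('pics/c8.png',np.hstack([cv2.resize(a,(400,333),interpolation=cv2.INTER_CUBIC),cv2.resize(b,(400,333),interpolation=cv2.INTER_CUBIC)]))
for cam in('top','scene'):
  for n in('carton2_mid','carton4_mid','carton5_mid'):
    for r in ctrl.place_of(cam,n):print(n,cam,round(r['p'],2),np.round(r['location'],4))
E
```

```text
t 39.75 p [0.6146 0.1154 0.0142] F [-3.6 -0.5  2.6] T [-0.02  0.71 -0.03] o 0.004 g 1.6 j6 93.2
carton5_mid top 0.53 [0.5702 0.211  0.0274]
carton5_mid top 0.33 [ 0.591  -0.1286  0.0948]
carton2_mid scene 0.78 [0.5689 0.1591 0.0224]
carton4_mid scene 0.58 [0.6701 0.1176 0.0222]
carton5_mid scene 0.57 [0.5713 0.2065 0.0289]
```

View pics/c8.png

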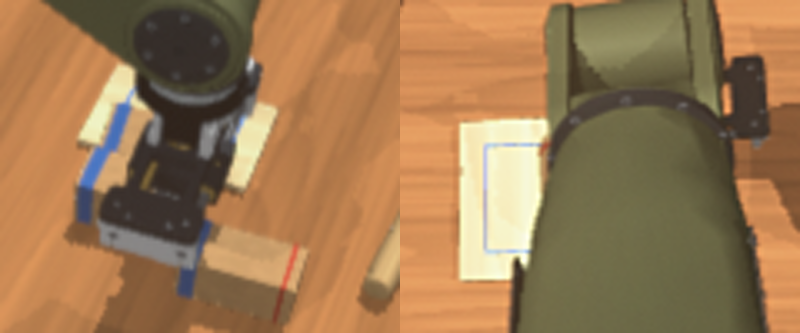

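P3 is free at about (0.669, 0.119). P1 (the one next to the board) leans on the board edge. I'll push P1 and P2 away from the board together, from P1's +y side.

Request:
step_arm(dp=[[-0.15,0,-0.3],[0,0,-0.6],[0,0,-0.6],[0,0,-0.6],[0,0,0]], turn=[0,0,0,0,0], grip=[1,1,1,1,1])

```text
time_s: 40.57
position: [0.6091, 0.1154, 0.1019]
tcp_rot: [[0.997, 0.071, 0.007], [0.071, -0.997, 0.001], [0.007, -0.0, -1.0]]
ft_force: [0.9, 0.2, 1.3]
opening: 0.004
grip_force: 0.0
```

```bash
python3 - <<'E'
from h import *
st();plan([.570,.258,.095],4,5)
E
```

```text
t 40.57 p [0.6091 0.1154 0.1019] F [0.9 0.2 1.3] T [0.01 0.14 0.05] o 0.004 g 0.0 j6 93.3
yaw 4.1 -> 4 n 5
[-0.144, -0.725, 0.035, 0.0]
[-0.145, -0.725, 0.035, 0.0]
[-0.145, -0.725, 0.035, 0.0]
[-0.145, -0.725, 0.035, 0.0]
[-0.145, -0.725, 0.035, 0.0]
```

Request:
step_arm(dp=[[-0.145,-0.725,0.035],[-0.145,-0.725,0.035],[-0.145,-0.725,0.035],[-0.145,-0.725,0.035],[-0.145,-0.725,0.035]], turn=[0,0,0,0,0], grip=[1,1,1,1,1])

```text
time_s: 40.98
position: [0.5673, 0.2589, 0.0894]
tcp_rot: [[0.998, 0.071, -0.0], [0.071, -0.998, -0.0], [-0.0, 0.0, -1.0]]
ft_force: [0.5, -0.2, -0.0]
opening: 0.006
grip_force: 0.0
```

Request:
step_arm(dp=[[0,0,0],[0,0,0.6],[0,0,0.6],[0,0,0.6],[0,0,0.05]], turn=[0,0,0,0,0], grip=[1,1,1,1,1])

```text
time_s: 41.4
position: [0.5658, 0.2564, 0.0112]
tcp_rot: [[0.997, 0.071, -0.006], [0.071, -0.997, -0.002], [-0.006, 0.002, -1.0]]
ft_force: [-0.2, -0.3, -1.0]
opening: 0.011
grip_force: 0.0
```

Request:
step_arm(dp=[[0,0,0],[0,0.2,0],[0,0.2,0],[0,0.2,0],[0,0.2,0]], turn=[0,0,0,0,0], grip=[1,1,1,1,1])

```text
time_s: 41.82
position: [0.5708, 0.2249, 0.0168]
tcp_rot: [[0.998, 0.07, 0.001], [0.07, -0.998, 0.001], [0.001, -0.001, -1.0]]
ft_force: [-0.3, 0.5, -1.9]
opening: 0.004
grip_force: 0.6
```

Request:
step_arm(dp=[[0,0.2,0],[0,0.2,0],[0,0,0]], turn=[0,0,0], grip=[1,1,1])

```text
time_s: 42.07
position: [0.5718, 0.2082, 0.016]
tcp_rot: [[0.998, 0.069, 0.0], [0.069, -0.998, -0.0], [0.0, 0.0, -1.0]]
ft_force: [-0.1, 0.6, 0.3]
opening: 0.004
grip_force: 0.0
```

```bash
python3 - <<'E'
from h import *
st();show('scene','s9')
a=cv2.imread('pics/s9.png')[110:210,310:430]
cv2.imwrite('pics/c9.png',cv2.resize(a,(600,500),interpolation=cv2.INTER_CUBIC))
ctrl.get_image('top')
for cam in('top','scene'):
  for n in('carton2_mid','carton4_mid','carton5_mid'):
    for r in ctrl.place_of(cam,n):print(n,cam,round(r['p'],2),np.round(r['location'],4))
E
```

```text
t 42.07 p [0.5718 0.2082 0.016 ] F [-0.1  0.6  0.3] T [-0.01  0.16  0.03] o 0.004 g 0.0 j6 102.6
carton2_mid top 0.75 [0.5739 0.1292 0.0208]
carton4_mid top 0.6 [0.6701 0.1201 0.021 ]
carton5_mid top 0.48 [0.5703 0.1765 0.0215]
carton2_mid scene 0.71 [0.567  0.1313 0.0229]
carton4_mid scene 0.78 [0.6688 0.1211 0.023 ]
carton5_mid scene 0.65 [0.5732 0.1716 0.0213]
```

View pics/c9.png

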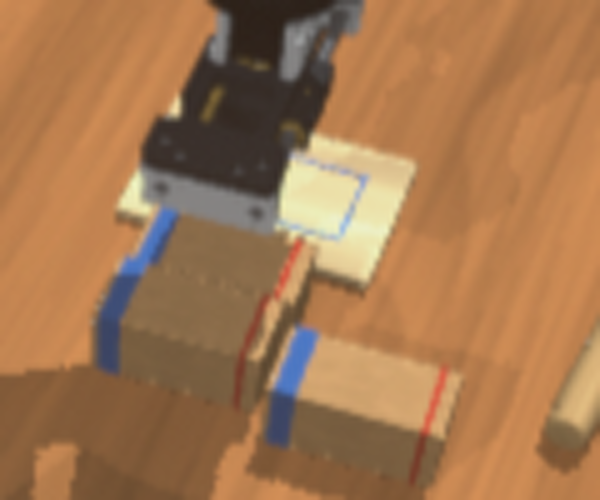

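Exactly as planned: P1 is at (0.572, 0.174), P2 at (0.570, 0.130) and P3 at (0.669, 0.120), all flat. Next I push P1 towards −x, clear of P2.

Request:
step_arm(dp=[[0,-0.1,-0.4],[0,0,-0.6],[0,0,-0.6],[0.3,0,0],[0.6,0.2,0]], turn=[0,0,0,0,0], grip=[1,1,1,1,1])

```text
time_s: 42.88
position: [0.6075, 0.21, 0.0818]
tcp_rot: [[0.997, 0.073, 0.002], [0.073, -0.997, 0.001], [0.002, -0.001, -1.0]]
ft_force: [0.4, -0.2, 0.5]
opening: 0.002
grip_force: 0.0
```

Request:
step_arm(dp=[[0.6,0.4,0],[0.4,0.34,0],[0,0,0],[0,0,0]], turn=[0,0,0,0], grip=[1,1,1,1])

```text
time_s: 43.22
position: [0.6498, 0.1812, 0.0791]
tcp_rot: [[0.998, 0.07, -0.001], [0.07, -0.998, -0.0], [-0.001, 0.0, -1.0]]
ft_force: [0.8, 0.2, -0.1]
opening: 0.007
grip_force: 0.0
```

```bash
python3 - <<'E'
from h import *
st();plan([.647,.178,.014],4,4)
E
```

```text
t 43.22 p [0.6498 0.1812 0.0791] F [ 0.8  0.2 -0.1] T [-0.04  0.15 -0.01] o 0.007 g 0.0 j6 98.5
yaw 4.0 -> 4 n 4
[-0.019, 0.019, 0.407, -0.0]
[-0.019, 0.019, 0.407, -0.0]
[-0.019, 0.019, 0.407, -0.0]
[-0.019, 0.019, 0.407, -0.0]
```

Request:
step_arm(dp=[[0,0.02,0.5],[0,0.02,0.5],[0,0.02,0.5],[0,0.01,0.1],[0,0,0]], turn=[0,0,0,0,0], grip=[1,1,1,1,1])

```text
time_s: 43.63
position: [0.6486, 0.1794, 0.0146]
tcp_rot: [[0.997, 0.072, -0.003], [0.072, -0.997, -0.001], [-0.003, 0.0, -1.0]]
ft_force: [-0.1, -0.2, 0.3]
opening: 0.007
grip_force: 0.0
```

Request:
step_arm(dp=[[-0.3,0,0],[-0.3,0,0],[-0.3,0,0],[-0.3,0,0],[-0.3,0,0]], turn=[0,0,0,0,0], grip=[1,1,1,1,1])

```text
time_s: 44.05
position: [0.59, 0.1753, 0.0176]
tcp_rot: [[0.997, 0.071, 0.003], [0.071, -0.997, 0.001], [0.003, -0.001, -1.0]]
ft_force: [1.3, 0.4, -0.6]
opening: 0.009
grip_force: 0.5
```

Request:
step_arm(dp=[[-0.3,0,0],[-0.3,0,0],[-0.3,0,0],[-0.3,0,0],[-0.28,0,0]], turn=[0,0,0,0,0], grip=[1,1,1,1,1])

```text
time_s: 44.47
position: [0.5309, 0.171, 0.0175]
tcp_rot: [[0.997, 0.071, 0.003], [0.071, -0.997, 0.001], [0.003, -0.001, -1.0]]
ft_force: [0.2, -0.3, -0.1]
opening: 0.007
grip_force: 0.4
```

Request:
step_arm(dp=[[0.1,0,-0.3],[0,0,-0.7],[0,0,-0.7],[0.3,0.1,-0.7],[0.7,0.2,0]], turn=[0,0,0,0,0], grip=[1,-0.6,-0.6,-0.6,-0.6])

```text
time_s: 44.88
position: [0.577, 0.1633, 0.1199]
tcp_rot: [[0.997, 0.073, 0.01], [0.073, -0.997, 0.002], [0.01, -0.002, -1.0]]
ft_force: [1.3, 0.7, 1.9]
opening: 0.25
grip_force: 0.0
```

Request:
step_arm(dp=[[0.8,0.4,0],[0.8,0.4,0],[0.8,0.3,0],[0,0,0],[0,0,0]], turn=[0,0,0,0,0], grip=[-0.6,-0.6,-0.6,-0.6,-0.6])

```text
time_s: 45.3
position: [0.6752, 0.1243, 0.1123]
tcp_rot: [[0.998, 0.07, 0.001], [0.07, -0.998, 0.0], [0.001, -0.0, -1.0]]
ft_force: [-0.4, 0.6, -0.3]
opening: 0.609
grip_force: 0.0
```

```bash
python3 - <<'E'
from h import *
st();plan([.669,.1205,.05],4,3)
s=show('scene','s10');i=show('top','t10')
for cam in('top','scene'):
  for n in('carton2_mid','carton4_mid','carton5_mid'):
    for r in ctrl.place_of(cam,n):print(n,cam,round(r['p'],2),np.round(r['location'],4))
for X in ([.669,.1205,.022],[.57,.13,.022],[.474,.168,.022]):
    try: carton(i,'top',X,.044,16)
    except Exception as e: print('x')
a=s[110:210,290:430,::-1]
cv2.imwrite('pics/c10.png',cv2.resize(a,(700,500),interpolation=cv2.INTER_CUBIC))
E
```

```text
t 45.3 p [0.6752 0.1243 0.1123] F [-0.4  0.6 -0.3] T [-0.    0.15 -0.  ] o 0.609 g 0.0 j6 93.4
yaw 4.0 -> 4 n 3
[-0.054, 0.028, 0.519, 0.0]
[-0.054, 0.028, 0.519, 0.0]
[-0.054, 0.028, 0.519, 0.0]
carton2_mid scene 0.84 [0.5698 0.1275 0.0257]
carton4_mid scene 0.73 [0.6697 0.1188 0.0249]
carton5_mid scene 0.59 [0.4691 0.1632 0.0215]
carton5_mid scene 0.31 [0.667  0.1189 0.0221]
x
x
x
```

View pics/c10.png

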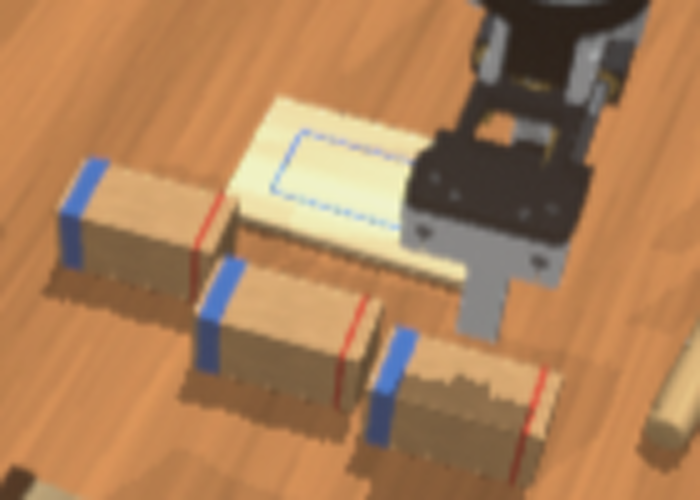

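All three stand apart and flat (crop (140,220), (285,320), (465,390)). Now I restack, starting with P3.

Request:
step_arm(dp=[[-0.05,0.03,0.6],[-0.05,0.03,0.7],[-0.04,0.03,0.7],[0,0,0.4],[0,0,0.12]], turn=[0,0,0,0,0], grip=[-0.6,-0.6,-0.6,-0.6,-0.6])

```text
time_s: 46.12
position: [0.6675, 0.1204, 0.0078]
tcp_rot: [[0.997, 0.071, -0.004], [0.071, -0.997, -0.001], [-0.004, 0.0, -1.0]]
ft_force: [0.3, -0.4, -1.1]
opening: 0.798
grip_force: 0.0
```

Request:
step_arm(dp=[[0,0,0],[0,0,0],[0,0,0]], turn=[0,0,0], grip=[-0.6,-0.6,-0.4])

```text
time_s: 46.37
position: [0.6701, 0.1207, 0.0128]
tcp_rot: [[0.997, 0.071, 0.003], [0.071, -0.997, 0.0], [0.003, -0.0, -1.0]]
ft_force: [0.2, -0.1, 0.1]
opening: 0.758
grip_force: 0.0
```

Request:
step_arm(dp=[[-0.02,0,0.08],[0,0,0],[0,0,0],[0,0,0],[0,0,0]], turn=[0,0,0,0,0], grip=[0,1,1,1,1])

```text
time_s: 46.78
position: [0.6686, 0.1205, 0.008]
tcp_rot: [[0.997, 0.071, 0.0], [0.071, -0.997, 0.0], [0.0, -0.0, -1.0]]
ft_force: [-0.2, 0.2, 0.7]
opening: 0.47
grip_force: 30.0
```

Request:
step_arm(dp=[[0,0,0],[0,0,0],[0,0,-0.2],[0,0,-0.5],[0,0,-0.5]], turn=[0,0,0,0,0], grip=[1,1,1,1,1])

```text
time_s: 47.2
position: [0.6678, 0.1204, 0.0556]
tcp_rot: [[0.997, 0.071, -0.002], [0.071, -0.997, -0.0], [-0.002, 0.0, -1.0]]
ft_force: [0.6, -0.5, -0.5]
opening: 0.468
grip_force: 30.0
```

Request:
step_arm(dp=[[0,0,-0.4],[0,0,0],[0,0,0]], turn=[0,0,0], grip=[1,1,1])

```text
time_s: 47.45
position: [0.6686, 0.1205, 0.0722]
tcp_rot: [[0.997, 0.071, 0.001], [0.071, -0.997, 0.0], [0.001, -0.0, -1.0]]
ft_force: [0.5, 0.2, -2.5]
opening: 0.466
grip_force: 30.0
```

```bash
python3 - <<'E'
from h import *
s=st();plan([.567,.262,s['position'][2]],2,10)
E
```

```text
t 47.45 p [0.6686 0.1205 0.0722] F [ 0.5  0.2 -2.5] T [ 0.    0.13 -0.01] o 0.466 g 30.0 j6 93.1
yaw 4.1 -> 2 n 10
[-0.228, -0.371, -0.0, 0.005]
[-0.23, -0.37, -0.0, 0.005]
[-0.231, -0.369, -0.0, 0.005]
[-0.232, -0.368, -0.0, 0.005]
[-0.234, -0.368, -0.0, 0.005]
[-0.235, -0.367, -0.0, 0.005]
[-0.236, -0.366, -0.0, 0.005]
[-0.238, -0.365, -0.0, 0.005]
[-0.239, -0.364, -0.0, 0.005]
[-0.24, -0.363, -0.0, 0.005]
```

Request:
step_arm(dp=[[-0.23,-0.37,0],[-0.23,-0.37,0],[-0.23,-0.37,0],[-0.23,-0.37,0],[-0.235,-0.37,0]], turn=[0.005,0.005,0.005,0.005,0.005], grip=[1,1,1,1,1])

```text
time_s: 47.87
position: [0.6164, 0.1918, 0.0699]
tcp_rot: [[0.999, 0.051, -0.002], [0.051, -0.999, -0.001], [-0.003, 0.001, -1.0]]
ft_force: [-0.0, -0.2, -1.2]
opening: 0.465
grip_force: 30.0
```

Request:
step_arm(dp=[[-0.235,-0.365,0],[-0.235,-0.365,0],[-0.24,-0.365,0],[-0.24,-0.365,0],[-0.24,-0.36,0]], turn=[0.005,0.005,0.005,0.005,0.005], grip=[1,1,1,1,1])

```text
time_s: 48.28
position: [0.5657, 0.2625, 0.07]
tcp_rot: [[1.0, 0.031, -0.002], [0.031, -1.0, -0.001], [-0.002, 0.001, -1.0]]
ft_force: [-0.8, 0.1, -1.5]
opening: 0.465
grip_force: 30.0
```

Request:
step_arm(dp=[[0,0,0.5],[0,0,0.5],[0,0,0],[0,0,0],[0,0,0]], turn=[0,0,0,0,0], grip=[1,1,1,1,1])

```text
time_s: 48.7
position: [0.5671, 0.262, 0.032]
tcp_rot: [[1.0, 0.031, -0.0], [0.031, -1.0, -0.0], [-0.0, 0.0, -1.0]]
ft_force: [-0.0, 0.1, -1.5]
opening: 0.469
grip_force: 30.0
```

```bash
python3 - <<'E'
from h import *
s=st();plan([.567,.2625,.0165],2,1)
E
```

```text
t 48.7 p [0.5671 0.262  0.032 ] F [-0.   0.1 -1.5] T [-0.    0.13 -0.  ] o 0.469 g 30.0 j6 109.6
yaw 1.8 -> 2 n 1
[-0.003, -0.013, 0.388, -0.005]
```

Request:
step_arm(dp=[[0,-0.01,0.2],[0,0,0.15],[0,0,0.06],[0,0,0],[0,0,0]], turn=[-0.005,0,0,0,0], grip=[1,1,1,1,1])

```text
time_s: 49.12
position: [0.567, 0.2624, 0.0159]
tcp_rot: [[0.999, 0.035, 0.0], [0.035, -0.999, -0.0], [0.0, 0.0, -1.0]]
ft_force: [-3.5, -0.7, 4.9]
opening: 0.465
grip_force: 30.0
```

Request:
step_arm(dp=[[0,0,0],[0,0,0],[0,0,0],[0,0,0],[0,0,0]], turn=[0,0,0,0,0], grip=[0.1,-0.1,-0.3,-0.5,-0.5])

```text
time_s: 49.53
position: [0.567, 0.2625, 0.0153]
tcp_rot: [[0.999, 0.035, 0.0], [0.035, -0.999, 0.0], [0.0, -0.0, -1.0]]
ft_force: [-0.5, 0.4, 0.9]
opening: 0.714
grip_force: 0.0
```

Request:
step_arm(dp=[[0,0,-0.3],[0,0,-0.6],[0,0,-0.7],[0,0,-0.4],[0,0,0]], turn=[0,0,0,0,0], grip=[-0.5,-0.5,-0.5,-0.5,-0.5])

```text
time_s: 49.95
position: [0.5686, 0.2632, 0.1003]
tcp_rot: [[0.999, 0.036, 0.006], [0.036, -0.999, 0.002], [0.006, -0.002, -1.0]]
ft_force: [-0.3, -0.2, -0.3]
opening: 0.751
grip_force: 0.0
```

```bash
python3 - <<'E'
from h import *
s=st();plan([.570,.130,.075],4,5)
i=ctrl.get_image('top');ctrl.get_image('scene')
for cam in('top','scene'):
  for n in('carton2_mid','carton4_mid','carton5_mid'):
    for r in ctrl.place_of(cam,n):print(n,cam,round(r['p'],2),np.round(r['location'],4))
E
```

```text
t 49.95 p [0.5686 0.2632 0.1003] F [-0.3 -0.2 -0.3] T [ 0.01  0.15 -0.01] o 0.751 g 0.0 j6 109.5
yaw 2.0 -> 4 n 5
[-0.017, 0.666, 0.127, -0.009]
[-0.021, 0.666, 0.127, -0.009]
[-0.026, 0.666, 0.127, -0.009]
[-0.031, 0.665, 0.127, -0.009]
[-0.035, 0.665, 0.127, -0.009]
carton2_mid top 0.95 [0.5741 0.1273 0.0241]
carton4_mid top 0.43 [0.5673 0.2629 0.0284]
carton5_mid top 0.55 [0.4704 0.1668 0.0203]
carton2_mid scene 0.71 [0.5666 0.1292 0.0225]
carton4_mid scene 0.57 [0.5706 0.2617 0.0307]
carton5_mid scene 0.68 [0.4709 0.165  0.0184]
carton5_mid scene 0.57 [ 0.4322 -0.4092  0.0411]
```

Request:
step_arm(dp=[[-0.02,0.5,0],[-0.02,0.7,0],[-0.02,0.7,0],[-0.03,0.7,0.3],[-0.03,0.75,0.3]], turn=[-0.009,-0.009,-0.009,-0.009,-0.009], grip=[-0.6,-0.6,-0.6,-0.6,-0.6])

```text
time_s: 50.77
position: [0.5689, 0.1275, 0.0712]
tcp_rot: [[0.997, 0.072, 0.001], [0.072, -0.997, 0.0], [0.001, -0.0, -1.0]]
ft_force: [0.7, -0.2, -1.3]
opening: 0.8
grip_force: 0.0
```

Request:
step_arm(dp=[[0,0,0.6],[0,0,0.4],[0,0,0],[0,0,0]], turn=[0,0,0,0], grip=[-0.6,-0.6,-0.6,-0.6])

```text
time_s: 51.1
position: [0.5686, 0.1284, 0.0309]
tcp_rot: [[0.997, 0.071, -0.002], [0.071, -0.997, -0.0], [-0.002, 0.0, -1.0]]
ft_force: [0.2, 0.9, 0.7]
opening: 0.799
grip_force: 0.0
```

```bash
python3 - <<'E'
from h import *
s=st();plan([.570,.1292,.0085],4,1)
E
```

```text
t 51.1 p [0.5686 0.1284 0.0309] F [0.2 0.9 0.7] T [-0.    0.12 -0.02] o 0.799 g 0.0 j6 95.1
yaw 4.1 -> 4 n 1
[0.036, -0.018, 0.559, 0.001]
```

Request:
step_arm(dp=[[0.02,0,0.4],[0,0,0.22],[0,0,0],[0,0,0],[0,0,0]], turn=[0,0,0,0,0], grip=[-0.6,-0.6,0,1,1])

```text
time_s: 51.52
position: [0.5701, 0.1287, 0.0074]
tcp_rot: [[0.997, 0.071, 0.001], [0.071, -0.997, 0.0], [0.001, -0.0, -1.0]]
ft_force: [0.4, 0.5, -0.4]
opening: 0.624
grip_force: 0.0
```

Request:
step_arm(dp=[[0,0,0],[0,0,0],[0,0,0],[0,0,0],[0,0,0]], turn=[0,0,0,0,0], grip=[1,1,1,1,1])

```text
time_s: 51.93
position: [0.57, 0.1286, 0.0072]
tcp_rot: [[0.997, 0.071, 0.001], [0.071, -0.997, 0.0], [0.001, -0.0, -1.0]]
ft_force: [-2.6, 1.0, 5.7]
opening: 0.467
grip_force: 30.0
```

Request:
step_arm(dp=[[0,0,-0.2],[0,0,-0.6],[0,0,-0.7],[0,0,-0.7],[0,0,-0.3]], turn=[0,0,0,0,0], grip=[1,1,1,1,1])

```text
time_s: 52.35
position: [0.5708, 0.1286, 0.1104]
tcp_rot: [[0.997, 0.071, 0.004], [0.071, -0.997, 0.001], [0.004, -0.0, -1.0]]
ft_force: [-0.3, 0.2, -0.7]
opening: 0.465
grip_force: 30.0
```

```bash
python3 - <<'E'
from h import *
s=st();plan([.567,.262,s['position'][2]],2,6)
E
```

```text
t 52.35 p [0.5708 0.1286 0.1104] F [-0.3  0.2 -0.7] T [ 0.03  0.14 -0.06] o 0.465 g 30.0 j6 95.1
yaw 4.1 -> 2 n 6
[0.023, -0.555, -0.0, 0.008]
[0.02, -0.556, -0.0, 0.008]
[0.017, -0.556, -0.0, 0.008]
[0.013, -0.556, -0.0, 0.008]
[0.01, -0.556, -0.0, 0.008]
[0.007, -0.556, -0.0, 0.008]
```

Request:
step_arm(dp=[[0.02,-0.28,0],[0.02,-0.55,0],[0.02,-0.55,0],[0.015,-0.55,0],[0.01,-0.55,0]], turn=[0.008,0.008,0.008,0.008,0.008], grip=[1,1,1,1,1])

```text
time_s: 52.77
position: [0.5671, 0.2286, 0.1059]
tcp_rot: [[0.999, 0.039, -0.001], [0.039, -0.999, -0.0], [-0.001, 0.0, -1.0]]
ft_force: [-0.4, 0.2, -1.9]
opening: 0.467
grip_force: 30.0
```

Request:
step_arm(dp=[[0.01,-0.55,0],[0,-0.3,0],[0,0,0.4],[0,0,0.4],[0,0,0]], turn=[0.008,0,0,0,0], grip=[1,1,1,1,1])

```text
time_s: 53.18
position: [0.565, 0.261, 0.071]
tcp_rot: [[0.999, 0.034, -0.005], [0.034, -0.999, -0.002], [-0.005, 0.002, -1.0]]
ft_force: [0.5, -0.6, -2.7]
opening: 0.468
grip_force: 30.0
```

Request:
step_arm(dp=[[0,0,0],[0,0,0],[0,0,0]], turn=[0,0,0], grip=[1,1,1])

```text
time_s: 53.43
position: [0.5672, 0.2616, 0.0756]
tcp_rot: [[0.999, 0.033, 0.001], [0.033, -0.999, 0.0], [0.001, -0.0, -1.0]]
ft_force: [0.1, 0.0, -1.1]
opening: 0.465
grip_force: 30.0
```

```bash
python3 - <<'E'
from h import *
s=st();plan([.567,.2625,.0597],2,1)
E
```

```text
t 53.43 p [0.5672 0.2616 0.0756] F [ 0.1  0.  -1.1] T [0.02 0.15 0.02] o 0.465 g 30.0 j6 109.5
yaw 1.9 -> 2 n 1
[-0.003, -0.022, 0.398, -0.003]
```

Request:
step_arm(dp=[[0,-0.02,0.2],[0,0,0.13],[0,0,0.06],[0,0,0.02],[0,0,0]], turn=[-0.003,0,0,0,0], grip=[1,1,1,1,1])

```text
time_s: 53.85
position: [0.5664, 0.2624, 0.0591]
tcp_rot: [[0.999, 0.036, -0.0], [0.036, -0.999, -0.0], [-0.0, 0.0, -1.0]]
ft_force: [-7.0, -3.4, 12.3]
opening: 0.465
grip_force: 30.0
```

Request:
step_arm(dp=[[0,0,0],[0,0,0]], turn=[0,0], grip=[1,1])

```text
time_s: 54.02
position: [0.5664, 0.2624, 0.0591]
tcp_rot: [[0.999, 0.036, -0.0], [0.036, -0.999, -0.0], [-0.0, 0.0, -1.0]]
ft_force: [-7.5, -3.5, 12.8]
opening: 0.46
grip_force: 30.0
```

Request:
step_arm(dp=[[0,0,-0.03],[0,0,0],[0,0,0],[0,0,0],[0,0,0]], turn=[0,0,0,0,0], grip=[1,1,0.1,-0.2,-0.5])

```text
time_s: 54.43
position: [0.5666, 0.2625, 0.0592]
tcp_rot: [[0.999, 0.036, -0.0], [0.036, -0.999, -0.0], [-0.0, 0.0, -1.0]]
ft_force: [0.4, 0.2, -0.4]
opening: 0.571
grip_force: 0.0
```

Request:
step_arm(dp=[[0,0,0],[0,0,0],[0,0,-0.2],[0,0,-0.6],[0,0,-0.7]], turn=[0,0,0,0,0], grip=[-0.5,-0.5,-0.5,-0.5,-0.5])

```text
time_s: 54.85
position: [0.5658, 0.2622, 0.1191]
tcp_rot: [[0.999, 0.036, -0.003], [0.036, -0.999, -0.001], [-0.003, 0.001, -1.0]]
ft_force: [0.4, 0.1, 0.3]
opening: 0.747
grip_force: 0.0
```

Request:
step_arm(dp=[[0,0,-0.6],[0,0,0],[0,0,0]], turn=[0,0,0], grip=[-0.5,-0.5,-0.5])

```text
time_s: 55.1
position: [0.5671, 0.2627, 0.1451]
tcp_rot: [[0.999, 0.036, 0.003], [0.036, -0.999, 0.001], [0.003, -0.001, -1.0]]
ft_force: [-0.1, -0.3, -0.8]
opening: 0.749
grip_force: 0.0
```

```bash
python3 - <<'E'
from h import *
s=st();plan([.4725,.1665,.135],4,5)
i=ctrl.get_image('top');ctrl.get_image('scene')
for cam in('top','scene'):
  for n in('carton2_mid','carton5_mid'):
    for r in ctrl.place_of(cam,n):print(n,cam,round(r['p'],2),np.round(r['location'],4))
E
```

```text
t 55.1 p [0.5671 0.2627 0.1451] F [-0.1 -0.3 -0.8] T [ 0.05  0.16 -0.01] o 0.749 g 0.0 j6 109.5
yaw 2.0 -> 4 n 5
[-0.49, 0.464, 0.05, -0.009]
[-0.493, 0.461, 0.05, -0.009]
[-0.496, 0.457, 0.05, -0.009]
[-0.499, 0.454, 0.05, -0.009]
[-0.502, 0.45, 0.05, -0.009]
carton2_mid top 0.51 [0.5669 0.2663 0.0747]
carton5_mid top 0.58 [0.472  0.1674 0.0174]
carton5_mid scene 0.96 [0.4714 0.1634 0.0193]
```

Request:
step_arm(dp=[[-0.49,0.464,0],[-0.493,0.46,0],[-0.496,0.457,0],[-0.5,0.454,0.3],[-0.5,0.45,0.5]], turn=[-0.009,-0.009,-0.009,-0.009,-0.009], grip=[-0.7,-0.7,-0.7,-0.7,-0.7])

```text
time_s: 55.82
position: [0.4718, 0.1657, 0.1121]
tcp_rot: [[0.997, 0.071, 0.003], [0.071, -0.997, 0.001], [0.003, -0.001, -1.0]]
ft_force: [1.5, 0.3, 0.3]
opening: 0.848
grip_force: 0.0
```

Request:
step_arm(dp=[[0,0,0.7],[0,0,0.7],[0,0,0],[0,0,0],[0,0,0]], turn=[0,0,0,0,0], grip=[-0.7,-0.7,-0.7,-0.7,-0.7])

```text
time_s: 56.23
position: [0.4728, 0.1666, 0.0565]
tcp_rot: [[0.997, 0.071, 0.001], [0.071, -0.997, 0.0], [0.001, -0.0, -1.0]]
ft_force: [1.2, 0.2, 0.1]
opening: 0.85
grip_force: 0.0
```

```bash
python3 - <<'E'
from h import *
s=st();plan([.4725,.1665,.008],4,1)
E
```

```text
t 56.23 p [0.4728 0.1666 0.0565] F [1.2 0.2 0.1] T [-0.02  0.12 -0.03] o 0.85 g 0.0 j6 101.2
yaw 4.1 -> 4 n 1
[-0.008, 0.002, 1.213, 0.002]
```

Request:
step_arm(dp=[[0,0,0.6],[0,0,0.5],[0,0,0.11],[0,0,0],[0,0,0]], turn=[0,0,0,0,0], grip=[-0.7,-0.7,-0.7,0,1])

```text
time_s: 56.65
position: [0.4729, 0.1666, 0.0084]
tcp_rot: [[0.997, 0.071, 0.002], [0.071, -0.997, 0.0], [0.002, -0.0, -1.0]]
ft_force: [0.6, -0.3, -0.1]
opening: 0.748
grip_force: 0.0
```

Request:
step_arm(dp=[[0,0,0],[0,0,0],[0,0,0],[0,0,0],[0,0,0]], turn=[0,0,0,0,0], grip=[1,1,1,1,1])

```text
time_s: 57.07
position: [0.4724, 0.1664, 0.0075]
tcp_rot: [[0.997, 0.071, 0.001], [0.071, -0.997, 0.0], [0.001, -0.0, -1.0]]
ft_force: [-1.7, -1.5, 5.8]
opening: 0.471
grip_force: 30.0
```

Request:
step_arm(dp=[[0,0,0],[0,0,0],[0,0,-0.2],[0,0,-0.6],[0,0,-0.8]], turn=[0,0,0,0,0], grip=[1,1,1,1,1])

```text
time_s: 57.48
position: [0.4707, 0.1659, 0.0703]
tcp_rot: [[0.997, 0.071, -0.004], [0.071, -0.997, -0.001], [-0.004, 0.001, -1.0]]
ft_force: [0.5, -0.4, -1.8]
opening: 0.467
grip_force: 30.0
```

Request:
step_arm(dp=[[0,0,-0.8],[0,0,-0.8],[0,0,-0.4],[0,0,0],[0,0,0]], turn=[0,0,0,0,0], grip=[1,1,1,1,1])

```text
time_s: 57.9
position: [0.4721, 0.1663, 0.1512]
tcp_rot: [[0.997, 0.071, 0.001], [0.071, -0.997, 0.0], [0.001, -0.0, -1.0]]
ft_force: [-0.4, -0.4, -1.5]
opening: 0.468
grip_force: 30.0
```

```bash
python3 - <<'E'
from h import *
s=st();plan([.567,.2625,s['position'][2]],2,7)
E
```

```text
t 57.9 p [0.4721 0.1663 0.1512] F [-0.4 -0.4 -1.5] T [ 0.03  0.18 -0.02] o 0.468 g 30.0 j6 101.2
yaw 4.1 -> 2 n 7
[0.363, -0.319, -0.0, 0.007]
[0.361, -0.321, -0.0, 0.007]
[0.359, -0.322, -0.0, 0.007]
[0.358, -0.324, -0.0, 0.007]
[0.356, -0.326, -0.0, 0.007]
[0.354, -0.328, -0.0, 0.007]
[0.353, -0.33, -0.0, 0.007]
```

Request:
step_arm(dp=[[0.18,-0.16,0],[0.36,-0.32,0],[0.36,-0.32,0],[0.36,-0.322,0],[0.358,-0.324,0]], turn=[0.007,0.007,0.007,0.007,0.007], grip=[1,1,1,1,1])

```text
time_s: 58.32
position: [0.5336, 0.2287, 0.1488]
tcp_rot: [[0.999, 0.043, -0.003], [0.043, -0.999, -0.001], [-0.003, 0.001, -1.0]]
ft_force: [0.6, 1.0, -1.0]
opening: 0.464
grip_force: 30.0
```

Request:
step_arm(dp=[[0.355,-0.326,0],[0.354,-0.33,0],[0.18,-0.16,0],[0,0,0],[0,0,0]], turn=[0.007,0.005,0,0,0], grip=[1,1,1,1,1])

```text
time_s: 58.73
position: [0.567, 0.262, 0.1488]
tcp_rot: [[0.999, 0.034, -0.003], [0.034, -0.999, -0.001], [-0.003, 0.001, -1.0]]
ft_force: [-0.7, 0.2, -1.5]
opening: 0.469
grip_force: 30.0
```

Request:
step_arm(dp=[[0,0,0.4],[0,0,0.4],[0,0,0],[0,0,0],[0,0,0]], turn=[0,0,0,0,0], grip=[1,1,1,1,1])

```text
time_s: 59.15
position: [0.5677, 0.2617, 0.1197]
tcp_rot: [[0.999, 0.034, 0.001], [0.034, -0.999, 0.0], [0.001, -0.0, -1.0]]
ft_force: [-0.3, -0.1, -1.9]
opening: 0.467
grip_force: 30.0
```

```bash
python3 - <<'E'
from h import *
s=st();plan([.567,.2625,.104],2,1)
E
```

```text
t 59.15 p [0.5677 0.2617 0.1197] F [-0.3 -0.1 -1.9] T [ 0.01  0.18 -0.06] o 0.467 g 30.0 j6 109.5
yaw 1.9 -> 2 n 1
[-0.016, -0.021, 0.392, -0.002]
```

Request:
step_arm(dp=[[-0.016,-0.02,0.18],[0,0,0.12],[0,0,0.06],[0,0,0.03],[0,0,0]], turn=[0,0,0,0,0], grip=[1,1,1,1,1])

```text
time_s: 59.57
position: [0.5669, 0.2627, 0.1035]
tcp_rot: [[0.999, 0.034, 0.0], [0.034, -0.999, 0.0], [0.0, -0.0, -1.0]]
ft_force: [-1.8, -0.9, 2.0]
opening: 0.465
grip_force: 30.0
```

Request:
step_arm(dp=[[0,0,0],[0,0,0]], turn=[0,0], grip=[1,1])

```text
time_s: 59.73
position: [0.5669, 0.2626, 0.1036]
tcp_rot: [[0.999, 0.034, 0.0], [0.034, -0.999, 0.0], [0.0, -0.0, -1.0]]
ft_force: [-0.9, -0.6, 2.0]
opening: 0.465
grip_force: 30.0
```

Request:
step_arm(dp=[[0,0,0],[0,0,0],[0,0,0],[0,0,0],[0,0,0]], turn=[0,0,0,0,0], grip=[0.1,-0.1,-0.3,-0.5,-0.5])

```text
time_s: 60.15
position: [0.5669, 0.2626, 0.1032]
tcp_rot: [[0.999, 0.034, 0.0], [0.034, -0.999, -0.0], [0.0, 0.0, -1.0]]
ft_force: [0.4, 0.9, 0.2]
opening: 0.711
grip_force: 0.0
```

Request:
step_arm(dp=[[0,0,-0.2],[0,0,-0.6],[0,0,-0.8],[0,0,-0.8],[0,0,-0.6]], turn=[0,0,0,0,0], grip=[-0.5,-0.5,-0.5,-0.5,-0.5])

```text
time_s: 60.57
position: [0.5672, 0.2627, 0.2269]
tcp_rot: [[0.999, 0.034, 0.003], [0.034, -0.999, 0.001], [0.003, -0.001, -1.0]]
ft_force: [1.2, -0.6, -0.0]
opening: 0.751
grip_force: 0.0
```

Request:
step_arm(dp=[[-0.4,0.2,0],[-0.8,0.4,0],[-0.8,0.8,0],[-0.8,0.8,0],[-0.4,0.4,0]], turn=[0,0,0,0,0], grip=[-0.5,-0.5,-0.5,-0.5,-0.5])

```text
time_s: 60.98
position: [0.445, 0.1577, 0.2239]
tcp_rot: [[0.999, 0.034, 0.0], [0.034, -0.999, -0.0], [0.0, 0.0, -1.0]]
ft_force: [0.5, 1.0, 0.1]
opening: 0.75
grip_force: 0.0
```

Request:
step_arm(dp=[[-0.3,0.8,0],[-0.3,0.8,0],[-0.2,0.5,0],[0,0,0],[0,0,0]], turn=[0,0,0,0,0], grip=[-0.5,-0.5,-0.5,-0.5,-0.5])

```text
time_s: 61.4
position: [0.4184, 0.074, 0.2242]
tcp_rot: [[0.999, 0.032, 0.002], [0.032, -0.999, 0.0], [0.002, -0.0, -1.0]]
ft_force: [-0.1, 0.4, -0.2]
opening: 0.75
grip_force: 0.0
```

```bash
python3 - <<'E'
from h import *
st();s=show('scene','s11');t=show('top','t11')
for cam in('top','scene'):
  for n in('lid_grip','carton4_mid','varnish_mid'):
    for r in ctrl.place_of(cam,n):print(n,cam,round(r['p'],2),np.round(r['location'],4))
cv2.imwrite('pics/c11.png',np.hstack([cv2.resize(s[80:320,220:420,::-1],(400,480)),cv2.resize(t[140:260,190:290,::-1],(400,480),interpolation=cv2.INTER_CUBIC)]))
E
```

```text
t 61.4 p [0.4184 0.074  0.2242] F [-0.1  0.4 -0.2] T [-0.02  0.13  0.05] o 0.75 g 0.0 j6 93.2
lid_grip top 0.62 [ 0.5911 -0.1283  0.0977]
carton4_mid top 0.49 [0.5725 0.2603 0.031 ]
varnish_mid top 0.94 [ 0.4283 -0.4079  0.0437]
lid_grip scene 0.79 [ 0.5901 -0.1275  0.1   ]
carton4_mid scene 0.62 [0.5683 0.2622 0.0313]
varnish_mid scene 0.8 [ 0.4332 -0.4077  0.0395]
```

View pics/c11.png

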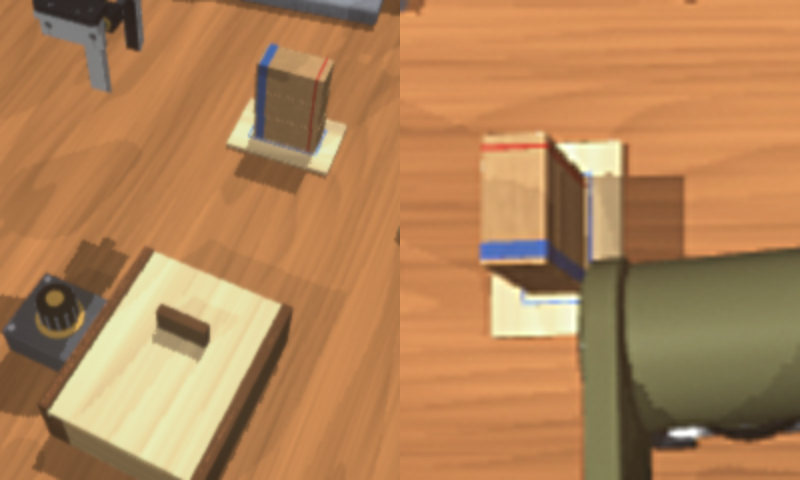

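The column is square on the outline (left crop (292,98), right crop (515,200)), the lid is home, and the jar hasn't moved. Handing in.

```bash
python3 -c "
from workcell import ctrl
print(ctrl.hand_in())"
```

```text
the job is handed in; nothing more can be done
None
```

I handed the job in at about 61 s: all three cartons present (one from the case, two from the bench) are stacked flat and square on the board outline, the lid is fully home and the varnish jar was left alone; the first column was knocked over after I had shut the lid, so I restacked it with the lid already closed.

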